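# Load the piston crate while its hold-down bar waits on the swing-out hook

## Task

Swing the folding hook fully out from the blue panel, lift the hold-down bar off the crate and hang it by its red handle on the hook, then stand every steel piston upright on its flange in the crate, one per cell. With all of them in, take the bar off the hook and lay it flat again centred along the crate between the corner lugs of both end walls, and fold the empty hook flat against the panel. Do not disturb the blue valve, the red spool or the valve disc standing beside the work.

Things in the scene. Friction and masses are not known exactly. Their poses are not given: they have to be found in the camera images.
- crate: Blue crate fixed to the bench, 264 long (x) x 68 wide (y); origin: centre of its underside. A row of four cells along x, each 60 x 60 clear, pitch 64; floor 5 thick; side walls and dividers 4 thick, 28 high. The end walls (6 thick, at x = -129 and 129) are 75 high and carry the bar; on top of each stand two lugs 10 high, 54 clear between them across y: the bar lies between them.
- cell1 (a point): Middle of the floor of crate cell 1 (5 above the bench); cells count along the crate's x from -96 to +96.
- cell2 (a point): Middle of the floor of crate cell 2 (5 above the bench); cells count along the crate's x from -96 to +96.
- cell3 (a point): Middle of the floor of crate cell 3 (5 above the bench); cells count along the crate's x from -96 to +96.
- cell4 (a point): Middle of the floor of crate cell 4 (5 above the bench); cells count along the crate's x from -96 to +96.
- bar: Loose hold-down bar, 0.24 kg: aluminium strip 284 long (x) x 42 wide (y) x 5 thick; origin: centre of its underside. From its middle rises a red frame 72 wide (x), 10 thick (y): window 56 wide from z = 5 to 75, above it a grip plate from z = 75 to 117, pinched across its thickness. The hook's arm passes through the window along y. It starts on the crate's end walls; either end way round is good.
- bar_eye (a point): Middle of the window's upper edge, 75 above the bar's underside; this edge rests on the hook's arm when hung.
- bar_grip (a point): Point in the middle of the red grip plate, 100 above the bar's underside (25 above the window's upper edge, 17 below the plate's top).
- panel: Blue upright panel fixed to the bench, 250 wide (x) x 12 thick x 195 high; origin: bottom middle of its front face, which looks along the panel's -y. The hook is mounted on this face.
- hook (a joint): Hinge of the swing-out hook about an upright axis, rad: 0 = folded flat along the panel (arm pointing along the panel's +x), 1.571 = fully out at a right angle (arm along the panel's -y), both hard stops; it turns clockwise seen from above as it opens. Friction 0.10 N m holds it wherever it is left (about 1 N at the stub).
- hook_hinge (a point): On the hinge axis, at the height of the arm's top (170 above the bench), 26 in front of the panel's face and 60 to the panel's -x. The steel arm is a flat bar 12 wide x 10 high from the hinge to 126 out.
- hook_seat (a point): On the arm's top face, 62 from the hinge axis: where the bar's window edge should rest. Its x runs out along the arm, z up.
- hook_stub (a point): Middle of the yellow upright round stub (14 diameter, 36 high above the arm's top) at 120 from the hinge axis; this point is 18 above the arm's top. Pinch it from above to swing the hook; a bar's window has to pass over its top (206 above the bench).
- piston1: Turned steel valve piston, 0.2 to 0.42 kg, standing upright on its foot flange (50 diameter x 14 high); above it a plain cylinder 36 diameter up to 60 high in all, to be gripped; origin: centre of its underside. Two to four of the four pistons are present.
- piston2: Turned steel valve piston, 0.2 to 0.42 kg, standing upright on its foot flange (50 diameter x 14 high); above it a plain cylinder 36 diameter up to 60 high in all, to be gripped; origin: centre of its underside. Two to four of the four pistons are present.
- piston3: Turned steel valve piston, 0.2 to 0.42 kg, standing upright on its foot flange (50 diameter x 14 high); above it a plain cylinder 36 diameter up to 60 high in all, to be gripped; origin: centre of its underside. Two to four of the four pistons are present.
- piston4: Turned steel valve piston, 0.2 to 0.42 kg, standing upright on its foot flange (50 diameter x 14 high); above it a plain cylinder 36 diameter up to 60 high in all, to be gripped; origin: centre of its underside. Two to four of the four pistons are present.
- valve: Bystander: small blue valve body with brass top, 60 diameter x 110 high; origin: centre of its underside.
- spool: Bystander: red plastic spool 44 diameter x 42 high; origin: centre of its underside.
- disc: Bystander: bright metal valve disc on a stem, 88 diameter x 40 high; origin: centre of its underside.

How it is judged (in metres and radians):
On the way, in this order (a step that is already met when the one before it is completed fails the run):
1. the hook is swung out (value of joint hook above 1.42 rad), for 0.2 s.
2. the bar hangs by its window on the swung-out hook, let go (value of joint hook above 1.35 rad and contact force between bar and panel above 0.5 N and contact force between bar and the fingers below 0.1 N and x of bar_eye in the frame of hook_seat between -0.045 and 0.045 m and y of bar_eye in the frame of hook_seat between -0.022 and 0.022 m and z of bar_eye in the frame of hook_seat between -0.004 and 0.006 m), for 0.3 s.
3. all pistons stand in the crate, one per cell, let go, while the bar hangs on the hook (all of step 2 and (horizontal distance between piston1 and cell1 below 0.015 m or horizontal distance between piston1 and cell2 below 0.015 m or horizontal distance between piston1 and cell3 below 0.015 m or horizontal distance between piston1 and cell4 below 0.015 m) and height (world z) of each of piston1, piston2, piston3, piston4 below 0.01 m and angle between each of piston1, piston2, piston3, piston4's own z axis and vertical below 0.12 rad and (horizontal distance between piston2 and cell1 below 0.015 m or horizontal distance between piston2 and cell2 below 0.015 m or horizontal distance between piston2 and cell3 below 0.015 m or horizontal distance between piston2 and cell4 below 0.015 m) and (horizontal distance between piston3 and cell1 below 0.015 m or horizontal distance between piston3 and cell2 below 0.015 m or horizontal distance between piston3 and cell3 below 0.015 m or horizontal distance between piston3 and cell4 below 0.015 m) and (horizontal distance between piston4 and cell1 below 0.015 m or horizontal distance between piston4 and cell2 below 0.015 m or horizontal distance between piston4 and cell3 below 0.015 m or horizontal distance between piston4 and cell4 below 0.015 m) and contact force between each of piston1, piston2, piston3, piston4 and the fingers below 0.1 N), for 0.3 s.
4. the bar lies on the crate again, let go (x of bar in the frame of crate between -0.012 and 0.012 m and y of bar in the frame of crate between -0.009 and 0.009 m and z of bar in the frame of crate between 0.072 and 0.078 m and angle between bar's own z axis and vertical below 0.03 rad and angle between the x axis of bar and the x axis of crate, either way round below 0.12 rad and contact force between bar and the fingers below 0.1 N), for 0.3 s.
At the end, for the whole second after the job is handed in: Each piston upright on a cell's floor, one per cell (15 mm of centre, tilt < 0.12 rad); bar flat on both end walls between the lugs (12 mm along, 9 across, 3 in height, yaw < 0.12, tilt < 0.03 rad); empty hook folded (< 0.12 rad); all let go and at rest (all of step 4 and value of joint hook below 0.12 rad and contact force between bar and panel below 0.1 N and (horizontal distance between piston1 and cell1 below 0.015 m or horizontal distance between piston1 and cell2 below 0.015 m or horizontal distance between piston1 and cell3 below 0.015 m or horizontal distance between piston1 and cell4 below 0.015 m) and height (world z) of each of piston1, piston2, piston3, piston4 below 0.01 m and angle between each of piston1, piston2, piston3, piston4's own z axis and vertical below 0.12 rad and (horizontal distance between piston2 and cell1 below 0.015 m or horizontal distance between piston2 and cell2 below 0.015 m or horizontal distance between piston2 and cell3 below 0.015 m or horizontal distance between piston2 and cell4 below 0.015 m) and (horizontal distance between piston3 and cell1 below 0.015 m or horizontal distance between piston3 and cell2 below 0.015 m or horizontal distance between piston3 and cell3 below 0.015 m or horizontal distance between piston3 and cell4 below 0.015 m) and (horizontal distance between piston4 and cell1 below 0.015 m or horizontal distance between piston4 and cell2 below 0.015 m or horizontal distance between piston4 and cell3 below 0.015 m or horizontal distance between piston4 and cell4 below 0.015 m) and contact force between each of piston1, piston2, piston3, piston4 and the fingers below 0.1 N and linear speed of each of bar, piston1, piston2, piston3, piston4 below 0.02 m/s); the robot touches nothing.
It fails at once if the blue valve is shifted by more than 30 mm or tipped over (distance of valve from where it was at the start of the episode above 0.03 m or angle between valve's own z axis and vertical above 0.4 rad).
It fails at once if the red spool is shifted by more than 30 mm or tipped over (distance of spool from where it was at the start of the episode above 0.03 m or angle between spool's own z axis and vertical above 0.4 rad).
It fails at once if the valve disc is shifted by more than 30 mm or tipped over (distance of disc from where it was at the start of the episode above 0.03 m or angle between disc's own z axis and vertical above 0.4 rad).
Of piston1, piston2, piston3, piston4 only 2 to 4 are there at a start; the rules pass over those that are not, and their reading is None.
At some moment in a run one of piston1, piston2, piston3, piston4 may be knocked a few centimetres aside while the robot is not near it.
It also fails if it takes over 210 s, if anything falls off the work surface, if the arm or the gripper's body presses on something with over 40 N, if the wrist force passes 120 N, or if a joint passes its speed limit or range.

## Robot

A 6-joint arm with a two-finger parallel gripper is mounted at the origin on the work surface. World frame = base frame: x ahead of the robot, y to its left, z up, the work surface at z = 0. Lengths are in m, angles in degrees, forces in N, time in s.
With the tool pointing down it reaches from about 0.375 to 0.925 m from the base axis. Payload 5.7 kg.
Tool frame: the origin (TCP) lies at the very end of the fingers, on their centre line; the grasp point (between the pads) lies r.grasp_offset behind it (r.grasp_offset is the distance from the TCP to the grasp point, in m); z points along the fingers, x is the direction in which the jaws open and shut, and the axes are right-handed (so a half turn about z gives the same grasp; the last joint's range is limited). The gripper opens to 85 mm and grips with 20 to 120 N. Pads are 22 mm wide; open, the fingers measure 114 mm over their backs; the gripper's body (76 mm by 85 mm) begins 54 mm behind the grasp point. The pads swing forward as they close: fully open they stand 13 mm farther back than shut.
Start: joints at [-79.647, 20.558, 86.54, -0, 72.909, -6.595], TCP at [0.175, -0.574, 0.231] pointing down, gripper open.
Joint ranges: [-170.27, 170.27], [-57.76, 135], [12.27, 136.19], [-55.21, 235.2], [11.17, 155.16], [-170.74, 170.74]. Speed limits (degrees/s): [136.94, 136.94, 180, 180, 180, 180].

## Interface

Orientations are given as a 3x3 rotation matrix whose columns are the frame's x, y, z axes.
In Python, from cell import get_obs, vision, job, spotter, r gives the robot as it stands.
- The arm moves only by the tool step_arm, never from a script. Its argument "plan" is a list of rows, each a list of 4 numbers: the shift along the tool's x, y, z in units of 40 mm (1.0 is 40 mm), then the turn about the tool's z in units of 5 degrees (1.0 is 5 degrees). A call has 1 to 5 rows; each row is the pose to reach, as a shift and turn from the pose measured when the call began, along the tool's axes at that moment; what a row does not reach only later rows make up. A row lasts 1/12 s, in which the tool goes at most 41.7 mm and 7.16 degrees, less where a joint would pass 70% of its speed; a pose out of reach is approached as far as the arm can. A call with a gripper value outside its range is refused whole. "gripper" is the finger opening in mm, from 0 to 85.4, set as the call begins (left out, the last holds). The fingers move at their own pace and stop on an object; "grip_force" is the grip in N (left out, the last holds). Time passes only in rows, so rows that repeat a pose let the fingers close. It gives the time, the measured TCP pose, the force and the opening at its end, in the units of the state.
- get_obs(): the state, without advancing time (a new reading comes with each control period).
- vision.read_camera(name): name is "side" or "top"; returns the picture (480x640x3 uint8, red, green, blue); there is no depth.
- vision.camera_model(name): a dict with "fx", "fy", "cx", "cy" (pixels), "dist" ([k1, k2, p1, p2, k3] as OpenCV has them; the pictures are not rectified), "xyz" and "attitude" of the camera in the world. Camera axes: x right, y up, looking along -z (the intrinsics and any distortion apply to the point x, -y, -z); pixel columns grow to the right and rows downward; lengths in m; the calibration is good to about 2 mm. A picture is of the moment at which its call begins. camera_model takes no time and is no camera call.
- job.job_done(): hands the job in, once; it reports no verdict.
Trained networks look in the newest picture that a camera, given by its name, has taken for a name from the list of things; names that differ only in an ending like _2 or _b are one class to them, and where a whole thing is asked for, a point or a joint stands for the part that bears it (a point fixed in the world has none). Each returns a list of dicts, best first, with "confidence" (0 to 1); they miss things now and then, are a little off and sometimes report something else, mostly with a low value. They report only what shows in the picture. A call takes as long as a camera call.
- spotter.recognise(name, camera): "box" ([left, top, width, height] in pixels, round what is visible of it).
The state is a dict: "time_s": time; "joint_positions": joint angles; "joint_vel": joint speeds; "tau": joint torques, N m; "tool_pos": TCP position; "eef_rot": TCP orientation; "force": force on the tool from outside, world axes, zero at the start; "moment": the same for the moment, N m; "width": opening from 0.0 (shut) to 1.0 (fully open).
Only numpy, scipy, OpenCV 4.12 (cv2) and the standard library are available. Lean on these libraries where they do the work, as an engineer would, in place of code of your own. Each camera call takes 0.05 s, during which the arm holds its last target. There are 200 camera calls.

## Working session

There is one attempt and no reset: what is moved stays moved. The work goes in short steps, Python scripts to look and compute and a tool call to move; the robot and the scene stay as the last step left them, time stands still between calls to the robot, and variables do not carry over. Pictures are saved under pics/ and viewed, about 12 in all and at most 16, crops included, and the job is handed in when it is done.

Besides the shell and the picture viewer there is one more tool, called after ">>>" as name([rows], argument=value, ...), one row to a line, values as JSON. step_arm: Moves the arm, as the interface text tells. Its arguments: {"type":"object","properties":{"plan":{"type":"array"},"gripper":{"type":"number"},"grip_force":{"type":"number"}},"required":["plan"]}

```bash
ls; mkdir -p pics; cat > h.py <<'E'
import numpy as np, cv2
from cell import get_obs, vision, job, spotter, r
def cam(n):
    m=vision.camera_model(n); K=np.array([[m['fx'],0,m['cx']],[0,m['fy'],m['cy']],[0,0,1.]])
    return m,K,np.array(m['dist'],float),np.array(m['xyz'],float),np.array(m['attitude'],float)
def shot(n,f):
    im=np.asarray(vision.read_camera(n)); cv2.imwrite('pics/'+f,im[:,:,::-1]); return im
def proj(n,P):
    m,K,d,t,R=cam(n); p=(np.atleast_2d(P)-t)@R; p=p*[1,-1,-1]
    return cv2.projectPoints(p.reshape(-1,1,3),np.zeros(3),np.zeros(3),K,d)[0].reshape(-1,2)
def ray(n,uv,z):
    m,K,d,t,R=cam(n); q=cv2.undistortPoints(np.array(uv,float).reshape(-1,1,2),K,d).reshape(-1,2)
    D=np.c_[q[:,0],-q[:,1],-np.ones(len(q))]@R.T
    return t+D*((z-t[2])/D[:,2])[:,None]
E
python3 - <<'E'
from h import *
o=get_obs(); print(o, r.grasp_offset)
for c in('top','side'):
    print(vision.camera_model(c)); shot(c,c+'0.png')
    for n in['crate','bar','panel','hook','hook_stub','piston1','valve','spool','disc','bar_grip']:
        try: print(c,n,[(np.round(x['box']).tolist(),round(x['confidence'],2)) for x in spotter.recognise(n,c)][:5])
        except Exception as e: print(n,e)
E
```

```text
pics
{'time_s': 0.0, 'joint_positions': array([-7.96470950e+01,  2.05995565e+01,  8.66000305e+01,  1.16477162e-03,
        7.29075430e+01, -6.59399813e+00]), 'joint_vel': array([-0.05005398,  0.01023833, -0.07676013, -0.02529881, -0.04784601,
        0.07806007]), 'tau': array([-5.69275180e-04, -5.27609932e+01, -2.78620863e+01,  1.85128902e-04,
        1.31629818e-02, -2.95527332e-05]), 'tool_pos': array([ 0.17477452, -0.57326529,  0.2304298 ]), 'eef_rot': array([[ 2.91479330e-01, -9.56577075e-01, -3.16902459e-04],
       [-9.56575328e-01, -2.91479408e-01,  1.84281999e-03],
       [-1.85516990e-03, -2.34002863e-04, -9.99998252e-01]]), 'force': array([ 0.11781427, -0.8940892 , -0.27239634]), 'moment': array([-0.00285397,  0.01501958,  0.00604858]), 'width': 0.996228146819871} 0.0187
{'fx': 578.0753642240014, 'fy': 578.0753642240014, 'cx': 306.4425711878611, 'cy': 243.60872441284636, 'dist': array([0.04609879, 0.        , 0.        , 0.        , 0.        ]), 'xyz': array([4.87937156e-01, 1.30527552e-04, 1.45707823e+00]), 'attitude': array([[-0.01556655,  0.99694014, -0.07660316],
    
[... 1117 characters left out ...]
rate [([291.0, 211.0, 139.0, 113.0], 0.83), ([298.0, 205.0, 133.0, 94.0], 0.72)]
side bar [([292.0, 206.0, 138.0, 94.0], 0.89), ([220.0, 369.0, 85.0, 64.0], 0.42)]
side panel [([168.0, 372.0, 171.0, 107.0], 0.71), ([219.0, 224.0, 40.0, 54.0], 0.24)]
side hook [([221.0, 369.0, 86.0, 66.0], 0.85)]
side hook_stub [([221.0, 370.0, 85.0, 61.0], 0.6)]
side piston1 [([428.0, 210.0, 23.0, 31.0], 0.64), ([374.0, 184.0, 22.0, 31.0], 0.6)]
side valve [([220.0, 223.0, 38.0, 54.0], 0.79), ([220.0, 371.0, 90.0, 62.0], 0.68), ([296.0, 203.0, 135.0, 98.0], 0.61)]
side spool [([321.0, 180.0, 28.0, 26.0], 0.81)]
side disc [([197.0, 317.0, 48.0, 46.0], 0.87)]
side bar_grip [([296.0, 205.0, 136.0, 96.0], 0.85)]
```

View pics/top0.png

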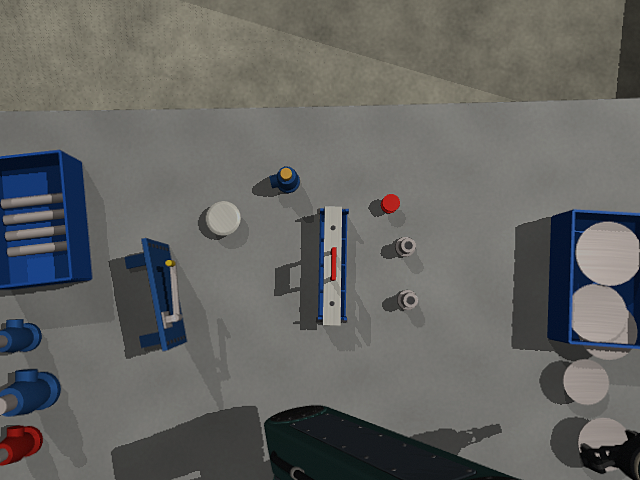

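View pics/side0.png

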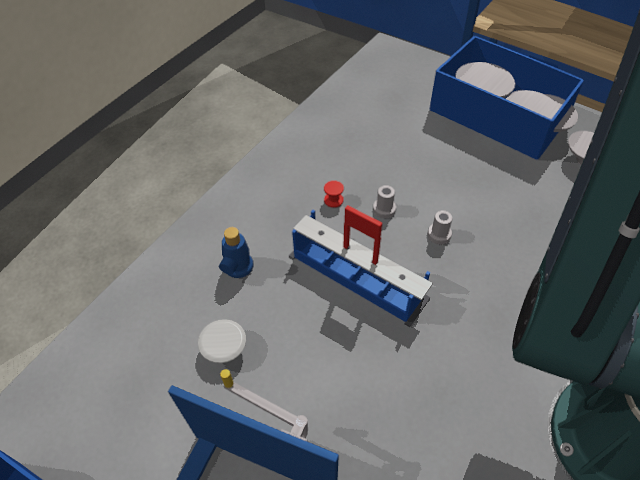

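Top: crate/bar centred about (333,265), panel about (165,295) with hook hinge (175,320) and stub (169,263), two pistons (405,246), (407,300), valve (287,178), spool (390,204), disc (223,218). I'll zoom in to get key points.

```bash
python3 - <<'E'
import cv2
a=cv2.imread('pics/top0.png')[185:355,120:430]; cv2.imwrite('pics/tz.png',cv2.resize(a,None,fx=2.58,fy=2.58,interpolation=3)[:, :800])
a=cv2.imread('pics/side0.png')[170:450,165:460]; cv2.imwrite('pics/sz.png',cv2.resize(a,None,fx=2.1,fy=2.1,interpolation=3))
E
```

```text
(no output)
```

View pics/tz.png

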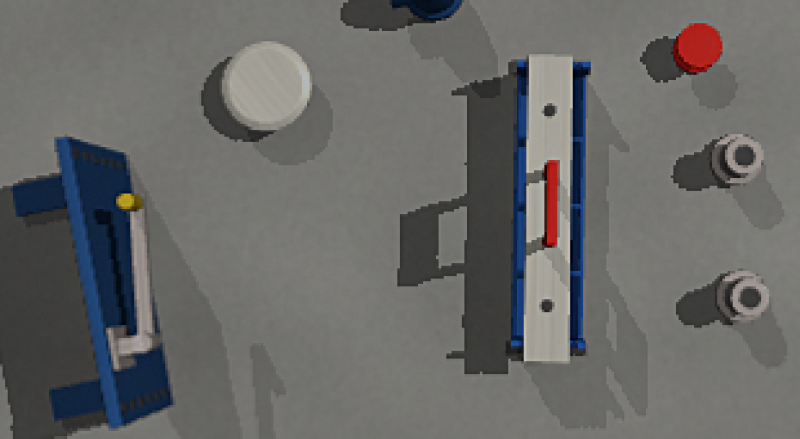

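View pics/sz.png

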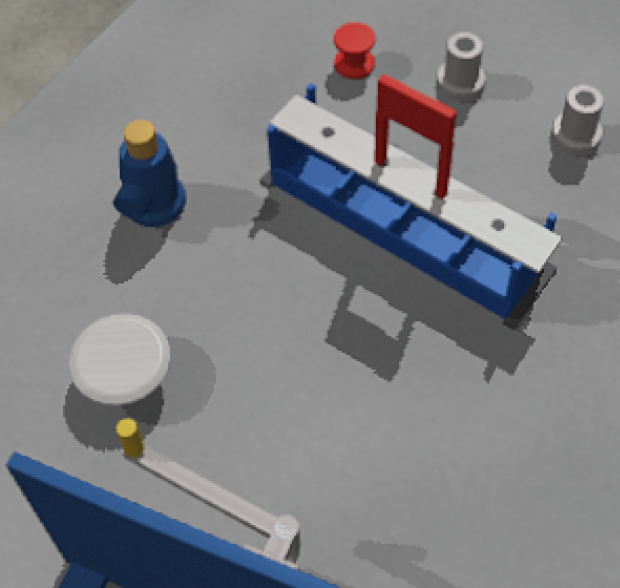

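```bash
cat > fit.py <<'E'
from h import *
from scipy.optimize import least_squares
T=lambda u:(np.array([120,185])+np.array(u)/2.58)
S=lambda u:(np.array([165,170])+np.array(u)/2.1)
def W(p,q):
    c,s=np.cos(p[2]),np.sin(p[2]); q=np.atleast_2d(q)
    return np.c_[p[0]+c*q[:,0]-s*q[:,1],p[1]+s*q[:,0]+c*q[:,1],q[:,2]]
def fit(p0,obs):
    f=lambda p:np.concatenate([(proj(c,W(p,np.array(X)))-np.array(uv)).ravel() for c,X,uv in obs])
    s=least_squares(f,p0,loss='soft_l1'); print(np.round(s.x[:2],4),np.degrees(s.x[2]).round(2),'res',np.round(f(s.x),1)); return s.x
E
python3 - <<'E'
from fit import *
h,w=.142,.021
bar=fit([.45,-.05,0],[('top',[[h,w,.08],[h,-w,.08],[-h,-w,.08],[-h,w,.08],[.036,0,.192],[-.036,0,.192]],T([(529,54),(570,56),(569,361),(524,360),(552,160),(551,246)])),
 ('side',[[h,-w,.08],[h,w,.08],[-h,w,.08],[-h,-w,.08],[.036,0,.192],[-.036,0,.192]],S([(295,96),(268,124),(540,272),(559,239),(379,78),(455,113)]))])
pan=fit([.4,.3,.1],[('top',[[.125,0,.195],[-.125,0,.195],[.125,0,0],[-.125,0,0]],T([(72,137),(120,427),(128,152),(172,404)])),('side',[[.125,.012,.195]],S([(12,456)]))])
print('panel->',W(pan,[[-.06,-.026,.17],[.06,-.026,.206],[-.06,-.146,.206],[-.06,-.088,.17]]).round(4))
print('stub top meas',ray('top',[T((128,201))],.206),ray('side',[S((126,427))],.206))
for n,u in [('p',(741,156)),('q',(748,296))]: print(n,ray('top',[T(u)],.06))
for n,u in [('p',(465,45)),('q',(584,97))]: print(n,ray('side',[S(u)],.06))
print('crate lug',ray('top',[T((516,68)),T((585,68)),T((581,347)),T((514,347))],.085))
E
```

```text
[ 0.5404 -0.0402] -1.57 res [-1.4  0.3  0.2 -0.3 -0.2  0.9 -0.6  1.1 -0.5  0.1 -0.3 -0.3 -0.1 -0.8
  0.  -0.6 -0.5 -0.5  1.7 -1.2  0.1 -0.8 -0.4  0.7]
[0.4811 0.3437] 9.41 res [ 0.6 -0.7  0.1  0.4  1.1  0.2  0.1  0.8 -1.1  0.5]
panel-> [[0.4262 0.3082 0.17  ]
 [0.5446 0.3278 0.206 ]
 [0.4458 0.1898 0.206 ]
 [0.4363 0.2471 0.17  ]]
stub top meas [[0.54708563 0.3150228  0.206     ]] [[0.54726399 0.31880208 0.206     ]]
p [[ 0.58671811 -0.22328271  0.06      ]]
q [[ 0.45633915 -0.22588521  0.06      ]]
p [[ 0.58614176 -0.22504199  0.06      ]]
q [[ 0.45606978 -0.22806578  0.06      ]]
crate lug [[ 0.6701101  -0.01409065  0.085     ]
 [ 0.668971   -0.07791113  0.085     ]
 [ 0.41282305 -0.0688561   0.085     ]
 [ 0.41369069 -0.00779333  0.085     ]]
```

```bash
python3 - <<'E'
from fit import *
for z in(.17,.18): print(z,ray('top',[T((150,343)),T((136,212))],z),ray('side',[S((287,523))],z))
print(ray('side',[S((12,456))],.195), ray('top',[T((72,137)),T((58,138)),T((120,427))],.195))
E
```

```text
0.17 [[0.42666288 0.30472321 0.17      ]
 [0.53916466 0.31715183 0.17      ]] [[0.43121913 0.30394517 0.17      ]]
0.18 [[0.42713895 0.30235667 0.18      ]
 [0.53876665 0.31468872 0.18      ]] [[0.42882699 0.30669702 0.18      ]]
[[0.6016939  0.37445672 0.195     ]] [[0.60284637 0.3654566  0.195     ]
 [0.60219068 0.37731852 0.195     ]
 [0.35861881 0.32355076 0.195     ]]
```

```bash
cat > plan.py <<'E'
from h import *
import sys, json
def plan(wps,vm=.036,am=6.,start=None):
    o=get_obs(); R=o['eef_rot']; yaw=np.degrees(np.arctan2(R[1,0],R[0,0])); p=np.array(o['tool_pos'])
    print('at',p.round(4),'yaw',round(yaw,2),'F',o['force'].round(1),'w',round(o['width']*85.4,1),'t',round(o['time_s'],2))
    pts=[]; cp,cy=p.copy(),yaw
    for x,y,z,a,*s in wps:
        sp=s[0] if s else 1.
        q=np.array([x,y,z]); d=(a-cy+180)%360-180
        n=max(1,int(np.ceil(max(np.linalg.norm(q-cp)/vm,abs(d)/am)/sp)))
        for i in range(1,n+1): pts.append((cp+(q-cp)*i/n,cy+d*i/n))
        cp,cy=q,cy+d
    cp,cy=p,yaw
    for k in range(0,len(pts),5):
        ch=pts[k:k+5]; c,s=np.cos(np.radians(cy)),np.sin(np.radians(cy))
        rows=[]
        for q,a in ch:
            d=q-cp; rows.append([round(v,2) for v in ((d[0]*c+d[1]*s)/.04,(d[0]*s-d[1]*c)/.04,-d[2]/.04,-(a-cy)/5)])
        print(json.dumps(rows)); 
        # nominal pose after rounding
        cp,cy=ch[-1]
E
python3 -c "
from plan import *
plan([(.42,-.1,.32,-30),(.547,.317,.26,6)],vm=.04)"
```

```text
at [ 0.1749 -0.5739  0.2313] yaw -73.05 F [ 0.3  0.3 -0.5] w 85.2 t 1.1
[[-0.68, -0.67, -0.16, -0.61], [-1.36, -1.33, -0.32, -1.23], [-2.05, -2.0, -0.48, -1.84], [-2.73, -2.66, -0.63, -2.46], [-3.41, -3.33, -0.79, -3.07]]
[[-0.48, -0.82, -0.16, -0.61], [-0.96, -1.64, -0.32, -1.23], [-1.44, -2.47, -0.48, -1.84], [-1.92, -3.29, -0.63, -2.46], [-2.41, -4.11, -0.79, -3.07]]
[[-0.25, -0.92, -0.16, -0.61], [-0.49, -1.84, -0.32, -1.23], [-0.74, -2.76, -0.48, -1.84], [-0.98, -3.68, -0.63, -2.46], [-1.37, -4.5, -0.51, -3.06]]
[[-0.16, -0.89, 0.13, -0.6], [-0.32, -1.79, 0.25, -1.2], [-0.48, -2.68, 0.38, -1.8], [-0.63, -3.58, 0.5, -2.4], [-0.79, -4.47, 0.62, -3.0]]
[[0.08, -0.9, 0.13, -0.6], [0.16, -1.81, 0.25, -1.2], [0.23, -2.71, 0.38, -1.8], [0.31, -3.62, 0.5, -2.4], [0.39, -4.52, 0.63, -3.0]]
[[0.31, -0.85, 0.13, -0.6]]
```

>>> step_arm([
  [-0.68,-0.67,-0.16,-0.6],
  [-1.36,-1.33,-0.32,-1.2],
  [-2.05,-2.0,-0.48,-1.8],
  [-2.73,-2.66,-0.63,-2.4],
  [-3.4,-3.33,-0.8,-3.0],
], gripper=45, grip_force=40)

```text
time_s: 1.52
tool_pos: [0.263, -0.4033, 0.2634]
eef_rot: [[0.531, -0.848, 0.0], [-0.848, -0.531, 0.0], [-0.0, -0.0, -1.0]]
force: [1.0, -0.1, 0.7]
width: 0.53
```

```bash
python3 -c "
from plan import *
plan([(.42,-.1,.32,-30),(.547,.317,.26,6)],vm=.04)"
```

```text
at [ 0.263  -0.4033  0.2634] yaw -57.95 F [ 1.  -0.1  0.7] w 45.3 t 1.52
[[-0.48, -0.82, -0.16, -0.62], [-0.97, -1.63, -0.31, -1.24], [-1.45, -2.45, -0.47, -1.86], [-1.93, -3.27, -0.63, -2.48], [-2.41, -4.08, -0.79, -3.11]]
[[-0.25, -0.92, -0.16, -0.62], [-0.49, -1.83, -0.31, -1.24], [-0.74, -2.75, -0.47, -1.86], [-0.99, -3.66, -0.63, -2.48], [-1.38, -4.48, -0.5, -3.08]]
[[-0.16, -0.89, 0.13, -0.6], [-0.32, -1.79, 0.25, -1.2], [-0.48, -2.68, 0.38, -1.8], [-0.63, -3.58, 0.5, -2.4], [-0.79, -4.47, 0.62, -3.0]]
[[0.08, -0.9, 0.13, -0.6], [0.16, -1.81, 0.25, -1.2], [0.23, -2.71, 0.38, -1.8], [0.31, -3.62, 0.5, -2.4], [0.39, -4.52, 0.63, -3.0]]
[[0.31, -0.85, 0.13, -0.6]]
```

Tracking lags little. Continue to above the stub.

>>> step_arm([
  [-0.48,-0.82,-0.16,-0.62],
  [-0.97,-1.63,-0.31,-1.24],
  [-1.45,-2.45,-0.47,-1.86],
  [-1.93,-3.27,-0.63,-2.48],
  [-2.41,-4.08,-0.79,-3.11],
])

```text
time_s: 1.93
tool_pos: [0.3506, -0.2332, 0.2956]
eef_rot: [[0.74, -0.673, 0.001], [-0.673, -0.74, -0.0], [0.0, -0.0, -1.0]]
force: [1.2, -0.0, 0.3]
width: 0.528
```

>>> step_arm([
  [-0.25,-0.92,-0.16,-0.62],
  [-0.49,-1.83,-0.31,-1.24],
  [-0.74,-2.75,-0.47,-1.86],
  [-0.99,-3.66,-0.63,-2.48],
  [-1.38,-4.48,-0.5,-3.08],
])

```text
time_s: 2.35
tool_pos: [0.433, -0.0622, 0.3181]
eef_rot: [[0.893, -0.449, 0.006], [-0.449, -0.893, -0.002], [0.006, -0.001, -1.0]]
force: [1.3, -0.5, -0.6]
width: 0.529
```

>>> step_arm([
  [-0.16,-0.89,0.13,-0.6],
  [-0.32,-1.79,0.25,-1.2],
  [-0.48,-2.68,0.38,-1.8],
  [-0.63,-3.58,0.5,-2.4],
  [-0.79,-4.47,0.62,-3.0],
])

```text
time_s: 2.77
tool_pos: [0.4855, 0.1136, 0.2933]
eef_rot: [[0.98, -0.2, 0.007], [-0.2, -0.98, -0.002], [0.007, 0.0, -1.0]]
force: [1.0, 0.1, -0.8]
width: 0.529
```

>>> step_arm([
  [0.08,-0.9,0.13,-0.6],
  [0.16,-1.81,0.25,-1.2],
  [0.23,-2.71,0.38,-1.8],
  [0.31,-3.62,0.5,-2.4],
  [0.39,-4.52,0.63,-3.0],
])

```text
time_s: 3.18
tool_pos: [0.5373, 0.2896, 0.2679]
eef_rot: [[0.998, 0.063, 0.007], [0.063, -0.998, -0.002], [0.007, 0.002, -1.0]]
force: [0.4, -0.7, 0.0]
width: 0.524
```

```bash
python3 -c "
from plan import *
plan([(.547,.317,.24,6)])
a=shot('top','t1.png');b=shot('side','s1.png')
print(proj('top',[.547,.317,.206]),proj('side',[.547,.317,.206]))
A=cv2.resize(a[190:340,120:260],None,fx=2.8,fy=2.8,interpolation=3);B=cv2.resize(b[300:450,180:320],None,fx=2.8,fy=2.8,interpolation=3)
cv2.imwrite('pics/c1.png',np.hstack([A,B])[:,:,::-1])"
```

```text
at [0.5373 0.2896 0.2679] yaw 3.63 F [ 0.4 -0.7  0. ] w 44.8 t 3.18
[[0.14, -0.33, 0.35, -0.24], [0.29, -0.67, 0.7, -0.47]]
[[168.69860584 262.96192774]] [[225.97043111 372.42801309]]
```

View pics/c1.png

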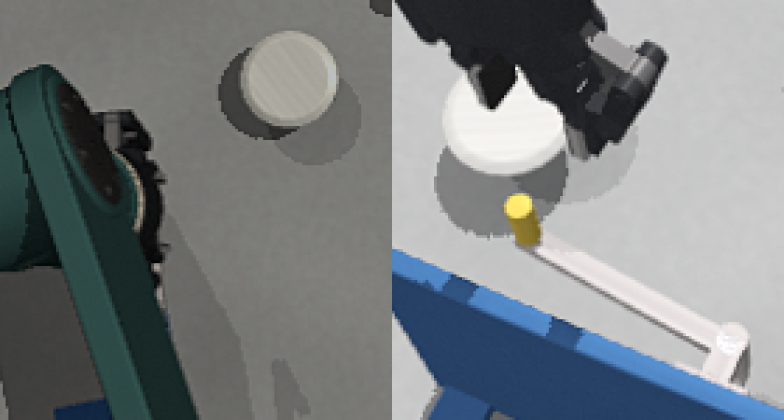

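>>> step_arm([
  [0.29,-0.67,0.7,-0.5],
  [0.29,-0.67,0.7,-0.5],
  [0.29,-0.67,1.4,-0.5],
  [0.29,-0.67,2.12,-0.5],
  [0.29,-0.67,2.12,-0.5],
])

```text
time_s: 3.7
tool_pos: [0.5445, 0.3175, 0.1768]
eef_rot: [[0.994, 0.108, -0.002], [0.108, -0.994, -0.004], [-0.003, 0.004, -1.0]]
force: [-1.0, -0.4, -1.1]
width: 0.527
```

```bash
python3 -c "
from plan import *
plan([(.547,.317,.182,6)])
b=shot('side','s2.png')
cv2.imwrite('pics/c2.png',cv2.resize(b[320:450,180:320],None,fx=2.8,fy=2.8,interpolation=3)[:,:,::-1])"
```

```text
at [0.5445 0.3175 0.1768] yaw 6.22 F [-1.  -0.4 -1.1] w 45.0 t 3.7
[[0.06, 0.02, -0.13, 0.04]]
```

View pics/c2.png

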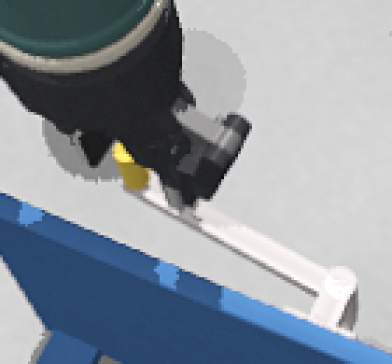

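>>> step_arm([
  [0.06,0.0,-0.1,0.0],
  [0.06,0.0,-0.1,0.0],
  [0.06,0.0,-0.1,0.0],
  [0.06,0.0,-0.1,0.0],
  [0.06,0.0,-0.1,0.0],
], gripper=0)

```text
time_s: 4.17
tool_pos: [0.5484, 0.3184, 0.1859]
eef_rot: [[0.994, 0.108, 0.002], [0.108, -0.994, -0.002], [0.002, 0.002, -1.0]]
force: [-3.6, -0.9, 7.1]
width: 0.147
```

>>> step_arm([
  [0,0,0,0],
  [0,0,0,0],
  [0,0,0,0],
])

```text
time_s: 4.42
tool_pos: [0.5484, 0.3183, 0.1861]
eef_rot: [[0.994, 0.108, 0.002], [0.108, -0.994, -0.002], [0.002, 0.002, -1.0]]
force: [-1.2, 0.6, -3.1]
width: 0.144
```

```bash
cat > arc.py <<'E'
from plan import *
def arc(h,phi0,phi1,yaw,z,step=6.,rad=.12):
    n=int(np.ceil(abs(phi1-phi0)/step)); 
    return [(h[0]+rad*np.cos(np.radians(f)),h[1]+rad*np.sin(np.radians(f)),z,yaw) for f in np.linspace(phi0,phi1,n+1)[1:]]
E
python3 -c "
from arc import *
o=get_obs();p=o['tool_pos'];h=np.array([.428,.305]);d=p[:2]-h;print(np.linalg.norm(d),np.degrees(np.arctan2(d[1],d[0])))
"
```

```text
0.12115506301193817 6.300956852876756
```

```bash
python3 -c "
from arc import *
plan(arc((.4285,.305),6.3,-83,6,.186,step=6))"
```

```text
at [0.5484 0.3183 0.1861] yaw 6.2 F [-1.2  0.6 -3.1] w 12.3 t 4.42
[[-0.03, 0.31, 0.0, 0.04], [-0.08, 0.62, 0.0, 0.04], [-0.16, 0.92, 0.0, 0.04], [-0.27, 1.21, 0.0, 0.04], [-0.41, 1.49, 0.0, 0.04]]
[[-0.17, 0.26, -0.0, -0.0], [-0.36, 0.51, -0.0, -0.0], [-0.58, 0.73, -0.0, -0.0], [-0.82, 0.93, -0.0, -0.0], [-1.08, 1.1, -0.0, -0.0]]
[[-0.28, 0.15, -0.0, -0.0], [-0.56, 0.26, -0.0, -0.0], [-0.86, 0.35, -0.0, -0.0], [-1.17, 0.4, -0.0, -0.0], [-1.48, 0.42, -0.0, -0.0]]
```

>>> step_arm([
  [-0.03,0.31,0,0],
  [-0.08,0.62,0,0],
  [-0.16,0.92,0,0],
  [-0.27,1.21,0,0],
  [-0.41,1.49,0,0],
])

```text
time_s: 4.83
tool_pos: [0.5382, 0.2557, 0.1861]
eef_rot: [[0.994, 0.107, 0.002], [0.107, -0.994, -0.002], [0.002, 0.002, -1.0]]
force: [-2.3, 3.4, -4.0]
width: 0.139
```

>>> step_arm([
  [-0.17,0.26,0,0],
  [-0.36,0.51,0,0],
  [-0.58,0.73,0,0],
  [-0.82,0.93,0,0],
  [-1.08,1.1,0,0],
])

```text
time_s: 5.25
tool_pos: [0.5001, 0.2055, 0.1862]
eef_rot: [[0.994, 0.107, 0.004], [0.107, -0.994, -0.003], [0.004, 0.004, -1.0]]
force: [3.5, 1.2, -9.3]
width: 0.143
```

```bash
python3 -c "
from arc import *
plan(arc((.4285,.305),-53,-83,6,.186,step=6))"
```

```text
at [0.5001 0.2055 0.1862] yaw 6.15 F [ 3.5  1.2 -9.3] w 12.2 t 5.25
[[-0.25, 0.06, 0.0, 0.03], [-0.55, 0.18, 0.0, 0.03], [-0.85, 0.26, 0.0, 0.03], [-1.16, 0.31, 0.0, 0.03], [-1.47, 0.34, 0.0, 0.03]]
```

>>> step_arm([
  [-0.25,0.1,0,0],
  [-0.55,0.2,0,0],
  [-0.85,0.28,0,0],
  [-1.15,0.32,0,0],
  [-1.4,0.34,0,0],
])

```text
time_s: 5.67
tool_pos: [0.4519, 0.1816, 0.1871]
eef_rot: [[0.994, 0.109, 0.019], [0.109, -0.994, -0.01], [0.017, 0.012, -1.0]]
force: [39.5, -13.1, -39.2]
width: 0.135
```

>>> step_arm([
  [0,0,0,0],
  [0,0,0,0],
])

```text
time_s: 5.83
tool_pos: [0.4527, 0.1813, 0.1867]
eef_rot: [[0.994, 0.108, 0.022], [0.109, -0.994, -0.01], [0.021, 0.012, -1.0]]
force: [8.9, 2.9, -18.4]
width: 0.131
```

>>> step_arm([
  [0,0,0,0],
  [0,0,0,0],
  [0,0,-0.5,0],
  [0,0,-1.5,0],
  [0,0,-2.5,0],
], gripper=45)

```text
time_s: 6.25
tool_pos: [0.4486, 0.1816, 0.2873]
eef_rot: [[0.994, 0.109, 0.019], [0.109, -0.994, -0.011], [0.017, 0.013, -1.0]]
force: [0.0, -0.6, -0.4]
width: 0.526
```

```bash
python3 -c "
from plan import *
from scipy.optimize import least_squares
P=np.array([[.5484,.3183],[.5382,.2557],[.5001,.2055],[.4527,.1813]])
s=least_squares(lambda h:np.linalg.norm(P-h,axis=1)-.12,[.43,.3]);h=s.x;print(h,s.fun);d=P-h;print(np.degrees(np.arctan2(d[:,1],d[:,0])))
plan([(.4525,.1813,.32,6),(.5404,-.0402,.32,-91.57)],vm=.036)
"
```

```text
[0.42821941 0.30034598] [ 0.00151428 -0.00130294 -0.00099336  0.00153701]
[  8.49669266 -22.0944086  -52.84273342 -78.37970138]
at [0.4486 0.1816 0.2873] yaw 6.25 F [ 0.  -0.6 -0.4] w 44.9 t 6.25
[[0.1, 0.02, -0.82, 0.05], [0.19, 0.36, -0.82, 1.2], [0.28, 0.69, -0.82, 2.35], [0.37, 1.03, -0.82, 3.49], [0.47, 1.37, -0.82, 4.64]]
[[0.22, 0.27, -0.0, 1.15], [0.44, 0.55, -0.0, 2.3], [0.66, 0.82, -0.0, 3.44], [0.87, 1.1, -0.0, 4.59], [1.09, 1.37, -0.0, 5.74]]
[[0.32, 0.14, -0.0, 1.15], [0.65, 0.27, -0.0, 2.3], [0.97, 0.41, -0.0, 3.44], [1.29, 0.54, -0.0, 4.59], [1.62, 0.68, -0.0, 5.74]]
[[0.35, -0.04, -0.0, 1.15], [0.7, -0.07, -0.0, 2.3], [1.05, -0.11, -0.0, 3.44]]
```

>>> step_arm([
  [0.1,0.02,-0.82,0.05],
  [0.19,0.36,-0.82,1.2],
  [0.28,0.69,-0.82,2.35],
  [0.37,1.03,-0.82,3.49],
  [0.47,1.37,-0.82,4.64],
])

```text
time_s: 6.67
tool_pos: [0.4723, 0.129, 0.3223]
eef_rot: [[0.955, -0.296, 0.02], [-0.295, -0.955, -0.011], [0.022, 0.004, -1.0]]
force: [0.8, 0.2, -0.2]
width: 0.526
```

>>> step_arm([
  [0.22,0.27,0,1.15],
  [0.44,0.55,0,2.3],
  [0.66,0.82,0,3.44],
  [0.87,1.1,0,4.59],
  [1.09,1.37,0,5.74],
])

```text
time_s: 7.08
tool_pos: [0.4973, 0.063, 0.3244]
eef_rot: [[0.693, -0.721, 0.021], [-0.721, -0.693, -0.011], [0.022, -0.007, -1.0]]
force: [0.5, -0.4, 0.4]
width: 0.528
```

>>> step_arm([
  [0.32,0.14,0,1.15],
  [0.65,0.27,0,2.3],
  [0.97,0.41,0,3.44],
  [1.29,0.54,0,4.59],
  [1.62,0.68,0,5.74],
])

```text
time_s: 7.5
tool_pos: [0.5222, -0.0032, 0.3265]
eef_rot: [[0.257, -0.966, 0.021], [-0.966, -0.257, -0.011], [0.016, -0.018, -1.0]]
force: [0.7, 0.7, -0.0]
width: 0.525
```

>>> step_arm([
  [0.35,-0.04,0,1.15],
  [0.7,-0.07,0,2.3],
  [1.05,-0.11,0,3.44],
  [1.05,-0.11,0,3.44],
])

```text
time_s: 7.83
tool_pos: [0.5378, -0.0448, 0.3282]
eef_rot: [[-0.046, -0.999, 0.023], [-0.999, 0.046, -0.013], [0.012, -0.024, -1.0]]
force: [-0.3, -0.1, 1.1]
width: 0.528
```

```bash
python3 -c "
from plan import *
print(get_obs()['eef_rot'][:,2])
plan([(.5404,-.0402,.25,-91.57),(.5404,-.0402,.156,-91.57)],vm=.04)
a=shot('top','t3.png');b=shot('side','s3.png')
A=cv2.resize(a[150:350,120:440],None,fx=2.,fy=2.,interpolation=3)
cv2.imwrite('pics/c3.png',A[:,:,::-1])"
```

```text
[ 0.02293994 -0.0129905  -0.99965244]
at [ 0.5378 -0.0448  0.3282] yaw -92.63 F [-0.3 -0.1  1.1] w 45.1 t 7.83
[[-0.06, -0.03, 0.98, -0.11], [-0.12, -0.06, 1.95, -0.21], [-0.12, -0.06, 2.74, -0.21], [-0.12, -0.06, 3.52, -0.21], [-0.12, -0.06, 4.3, -0.21]]
```

View pics/c3.png

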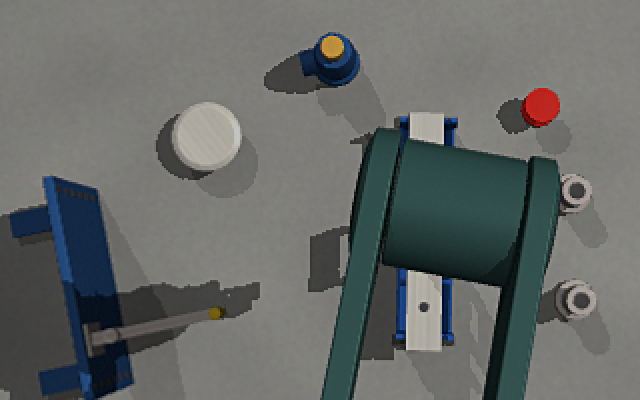

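```bash
python3 - <<'E'
s=open('plan.py').read()
s=s.replace("    cp,cy=p,yaw\n","    cp,cy=p,yaw; tz=R[:,2]; RR=lambda a:(lambda x:np.c_[x,np.cross(tz,x),tz])((lambda v:(v-tz*(v@tz))/np.linalg.norm(v-tz*(v@tz)))(np.array([np.cos(np.radians(a)),np.sin(np.radians(a)),0])))\n")
s=s.replace("d=q-cp; rows.append([round(v,2) for v in ((d[0]*c+d[1]*s)/.04,(d[0]*s-d[1]*c)/.04,-d[2]/.04,-(a-cy)/5)])","d=RR(cy).T@(q-cp)/.04; rows.append([round(v,2)+0. for v in (*d.tolist(),-(a-cy)/5)])")
open('plan.py','w').write(s)
E
python3 -c "
from plan import *
print(ray('top',[[120+214.5/2,150+313/2.]],.206))
plan([(.5404,-.0402,.25,-91.57),(.5404,-.0402,.158,-91.57)],vm=.04)
for n in ['piston1']: print([(np.round(x['box']).tolist(),round(x['confidence'],2)) for c in('top','side') for x in spotter.recognise(n,c)])
"
```

```text
[[0.45105156 0.1905222  0.206     ]]
at [ 0.5368 -0.0428  0.3278] yaw -92.23 F [-0.4 -0.  -0.4] w 45.0 t 7.93
[[-0.04, -0.02, 0.97, -0.07], [-0.09, -0.04, 1.95, -0.13], [-0.1, -0.03, 2.71, -0.13], [-0.1, -0.01, 3.48, -0.13], [-0.11, 0.01, 4.24, -0.13]]
[([402.0, 234.0, 17.0, 22.0], 0.61), ([381.0, 193.0, 19.0, 20.0], 0.55), ([428.0, 213.0, 26.0, 31.0], 0.83), ([374.0, 184.0, 23.0, 34.0], 0.74)]
```

View pics/s3.png

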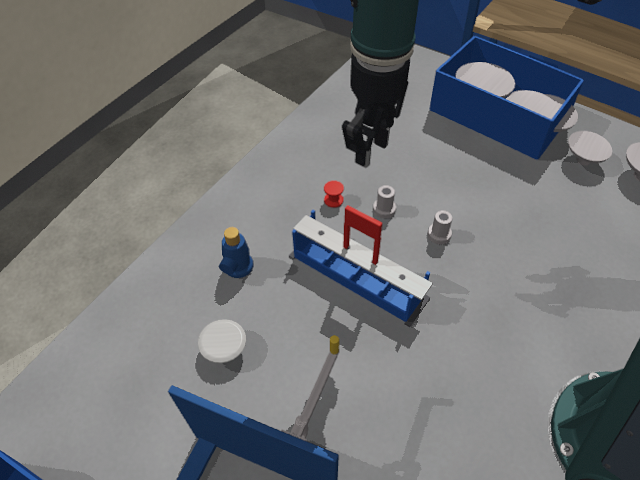

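```bash
python3 -c "
from plan import *
import cv2
print(ray('side',[[334,338.5]],.206))
for n,f in(('top','t3.png'),('side','s3.png')):
    a=cv2.imread('pics/'+f); hsv=cv2.cvtColor(a,cv2.COLOR_BGR2HSV); m=cv2.inRange(hsv,(22,130,90),(34,255,255))
    k,l,st,c=cv2.connectedComponentsWithStats(m); print([(s.tolist(),cc.round(1)) for s,cc in zip(st[1:],c[1:]) if s[4]>15])
    print(proj(n,[[.451,.1905,.206],[.451,.1905,.17],[.431,.3088,.17]]).round(1).tolist())
"
```

```text
[[0.45131935 0.19125042 0.206     ]]
[([224, 304, 6, 6, 27], array([226.9, 306.3]))]
[[227.3, 306.5], [229.7, 306.0], [176.3, 316.0]]
[([330, 335, 9, 19, 135], array([333.6, 343.9]))]
[[334.5, 338.2], [334.3, 349.7], [299.8, 422.0]]
```

>>> step_arm([
  [-0.04,-0.02,0.97,-0.07],
  [-0.09,-0.04,1.95,-0.13],
  [-0.1,-0.03,2.71,-0.13],
  [-0.1,-0.01,3.48,-0.13],
  [-0.11,0.01,4.24,-0.13],
])

```text
time_s: 8.45
tool_pos: [0.5395, -0.0385, 0.1569]
eef_rot: [[-0.024, -0.999, 0.022], [-1.0, 0.024, -0.011], [0.01, -0.022, -1.0]]
force: [0.3, -0.1, 0.9]
width: 0.525
```

>>> step_arm([
  [0,0,0,0],
])

```text
time_s: 8.53
tool_pos: [0.535, -0.0369, 0.152]
eef_rot: [[-0.022, -1.0, 0.012], [-1.0, 0.022, -0.009], [0.008, -0.012, -1.0]]
force: [-0.9, -0.6, 0.3]
width: 0.526
```

```bash
python3 -c "
from plan import *
plan([(.5404,-.0402,.158,-91.57)])
b=shot('side','s4.png')
cv2.imwrite('pics/c4.png',cv2.resize(b[120:320,260:460],None,fx=2.8,fy=2.8,interpolation=3)[:,:,::-1])"
```

```text
at [ 0.535  -0.0369  0.152 ] yaw -91.24 F [-0.9 -0.6  0.3] w 44.9 t 8.53
[[0.08, -0.14, -0.15, 0.07]]
```

View pics/c4.png

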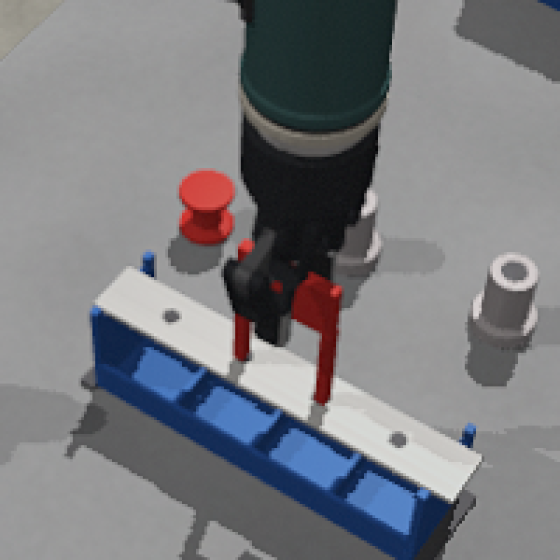

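>>> step_arm([
  [0.08,-0.14,-0.15,0.07],
  [0.08,-0.14,-0.15,0.07],
  [0.08,-0.14,-0.15,0.07],
])

```text
time_s: 8.83
tool_pos: [0.5442, -0.0407, 0.1632]
eef_rot: [[-0.027, -0.999, 0.02], [-1.0, 0.027, -0.01], [0.01, -0.02, -1.0]]
force: [-0.2, -0.3, 0.8]
width: 0.528
```

>>> step_arm([
  [0,0,0,0],
  [0,0,0,0],
  [0,0,0,0],
  [0,0,0,0],
  [0,0,0,0],
], gripper=0, grip_force=70)

```text
time_s: 9.25
tool_pos: [0.545, -0.0408, 0.1643]
eef_rot: [[-0.028, -0.999, 0.022], [-1.0, 0.027, -0.01], [0.01, -0.022, -1.0]]
force: [-0.2, 0.0, 6.5]
width: 0.105
```

>>> step_arm([
  [0,0,0,0],
  [0,0,0,0],
])

```text
time_s: 9.42
tool_pos: [0.5449, -0.0408, 0.1644]
eef_rot: [[-0.028, -0.999, 0.022], [-1.0, 0.027, -0.01], [0.01, -0.022, -1.0]]
force: [-1.0, -0.3, 3.4]
width: 0.105
```

```bash
cat > hk.py <<'E'
from plan import *
A=np.radians(-80.4); u=np.array([np.cos(A),np.sin(A)]); H=np.array([.431,.3088]); SEAT=H+.062*u; STUB=H+.12*u; OUT=H+.20*u
E
python3 -c "
from hk import *
print(get_obs()['eef_rot'][:,2],SEAT,OUT)
z=get_obs()['tool_pos'][2]; p=get_obs()['tool_pos']
plan([(p[0],p[1],z+.07,-91.5,.6)])
"
```

```text
[ 0.02166943 -0.01042767 -0.99971081] [0.44133966 0.24766825] [0.46435375 0.11160079]
at [ 0.5449 -0.0408  0.1644] yaw -91.58 F [-1.  -0.3  3.4] w 8.9 t 9.42
[[0.0, -0.01, -0.44, 0.0], [0.01, -0.02, -0.87, -0.01], [0.01, -0.03, -1.31, -0.01], [0.02, -0.04, -1.75, -0.02]]
```

>>> step_arm([
  [0,0,-0.3,0],
  [0,0,-0.75,0],
  [0.01,-0.02,-1.2,0],
  [0.02,-0.04,-1.75,0],
  [0.02,-0.04,-1.75,0],
])

```text
time_s: 9.83
tool_pos: [0.5471, -0.0414, 0.2378]
eef_rot: [[-0.028, -0.999, 0.027], [-1.0, 0.027, -0.012], [0.011, -0.028, -1.0]]
force: [1.4, -1.0, -1.8]
width: 0.103
```

>>> step_arm([
  [0,0,0,0],
  [0,0,0,0],
])

```text
time_s: 10.0
tool_pos: [0.5468, -0.0415, 0.2373]
eef_rot: [[-0.028, -0.999, 0.027], [-1.0, 0.027, -0.012], [0.011, -0.027, -1.0]]
force: [0.4, -0.9, -1.4]
width: 0.101
```

```bash
python3 -c "
from hk import *
print(get_obs()['eef_rot'][:,2])
plan([(OUT[0]+.0045,OUT[1]-.02,.2325,-80.4,.7)])
"
```

```text
[ 0.02710448 -0.01177267 -0.99956328]
at [ 0.5468 -0.0415  0.2373] yaw -91.58 F [ 0.4 -0.9 -1.4] w 8.6 t 10.0
[[-0.47, 0.29, 0.0, -0.32], [-0.93, 0.58, 0.01, -0.64], [-1.4, 0.88, 0.01, -0.96], [-1.87, 1.17, 0.02, -1.28], [-2.34, 1.46, 0.02, -1.6]]
[[-0.5, 0.22, 0.0, -0.32], [-1.01, 0.45, 0.01, -0.64]]
```

>>> step_arm([
  [-0.47,0.29,0,-0.32],
  [-0.93,0.58,0.01,-0.64],
  [-1.4,0.88,0.01,-0.96],
  [-1.87,1.17,0.02,-1.28],
  [-2.34,1.46,0.02,-1.6],
])

```text
time_s: 10.42
tool_pos: [0.4892, 0.0544, 0.2321]
eef_rot: [[0.113, -0.993, 0.024], [-0.994, -0.113, -0.012], [0.014, -0.022, -1.0]]
force: [-0.0, 0.5, -1.4]
width: 0.101
```

>>> step_arm([
  [-0.4,0.18,0,-0.32],
  [-0.8,0.36,0.01,-0.64],
  [-1.0,0.45,0.01,-0.64],
  [-1.0,0.45,0.01,-0.64],
])

```text
time_s: 10.75
tool_pos: [0.4648, 0.0932, 0.2294]
eef_rot: [[0.169, -0.985, 0.021], [-0.985, -0.169, -0.011], [0.015, -0.018, -1.0]]
force: [0.5, 0.3, -2.4]
width: 0.103
```

```bash
python3 -c "
from hk import *
print(get_obs()['eef_rot'][:,2])
print(SEAT+[.0045,.0008])
plan([(SEAT[0]+.0045,SEAT[1]+.0008,.2325,-80.4,.6)])
a=shot('top','t5.png');b=shot('side','s5.png')
A=cv2.resize(a[200:400,120:320],None,fx=2.,fy=2.,interpolation=3);B=cv2.resize(b[220:420,220:420],None,fx=2.,fy=2.,interpolation=3)
cv2.imwrite('pics/c5.png',np.hstack([A,B])[:,:,::-1])"
```

```text
[ 0.02061011 -0.01145667 -0.99972195]
[0.44583966 0.24846825]
at [0.4648 0.0932 0.2294] yaw -80.26 F [ 0.5  0.3 -2.4] w 8.8 t 10.75
[[-0.49, -0.02, -0.02, 0.0], [-0.98, -0.05, -0.03, 0.01], [-1.46, -0.07, -0.05, 0.01], [-1.95, -0.1, -0.07, 0.01], [-2.44, -0.12, -0.08, 0.02]]
[[-0.49, -0.02, -0.02, 0.0], [-0.98, -0.05, -0.03, 0.01], [-1.46, -0.07, -0.05, 0.01]]
```

View pics/c5.png

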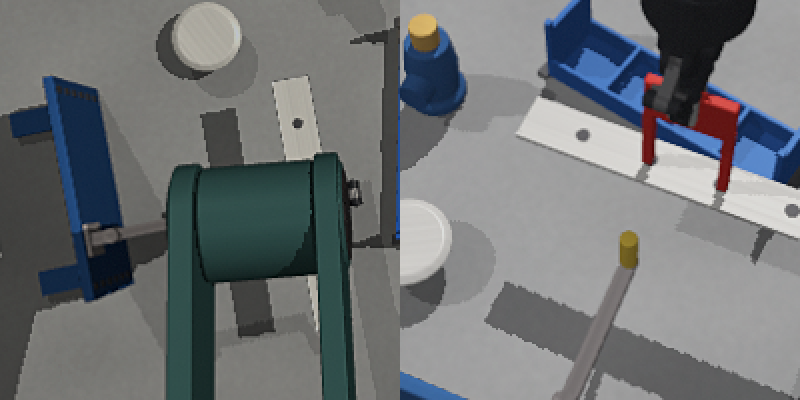

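>>> step_arm([
  [-0.3,-0.02,-0.08,0],
  [-0.7,-0.04,-0.1,0],
  [-1.1,-0.06,-0.1,0],
  [-1.5,-0.08,-0.11,0],
  [-1.5,-0.08,-0.11,0],
])

```text
time_s: 11.27
tool_pos: [0.4606, 0.1528, 0.2336]
eef_rot: [[0.168, -0.986, 0.024], [-0.986, -0.168, -0.011], [0.015, -0.022, -1.0]]
force: [-0.9, -0.1, -1.8]
width: 0.103
```

```bash
python3 -c "
from hk import *
print(get_obs()['eef_rot'][:,2])
plan([(SEAT[0]+.0045,SEAT[1]+.0008,.2325,-80.4,.6)])
b=shot('side','s6.png')
B=cv2.resize(b[220:420,220:420],None,fx=2.8,fy=2.8,interpolation=3)
cv2.imwrite('pics/c6.png',B[:,:,::-1])"
```

```text
[ 0.02391411 -0.01118377 -0.99965146]
at [0.4606 0.1528 0.2336] yaw -80.33 F [-0.9 -0.1 -1.8] w 8.8 t 11.27
[[-0.48, -0.01, 0.0, 0.0], [-0.97, -0.01, 0.0, 0.01], [-1.45, -0.02, 0.0, 0.01], [-1.94, -0.03, -0.01, 0.01], [-2.42, -0.04, -0.01, 0.01]]
```

View pics/c6.png

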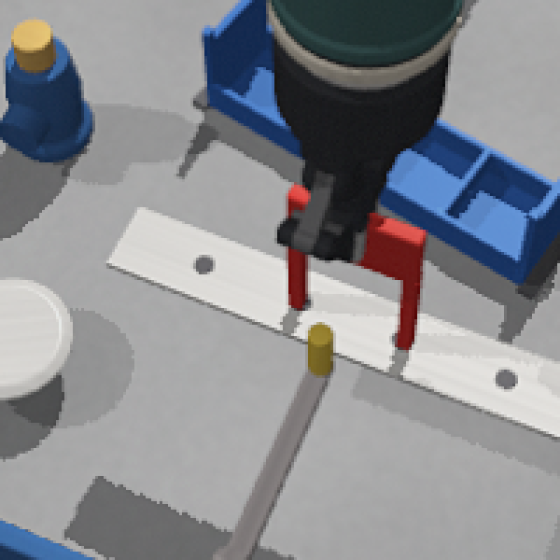

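>>> step_arm([
  [-0.3,0,0,0],
  [-0.6,0,0,0],
  [-0.9,-0.01,0,0],
  [-1.2,-0.02,0,0],
])

```text
time_s: 11.65
tool_pos: [0.4541, 0.1983, 0.2327]
eef_rot: [[0.167, -0.986, 0.024], [-0.986, -0.167, -0.013], [0.017, -0.022, -1.0]]
force: [0.2, -0.5, -1.1]
width: 0.106
```

>>> step_arm([
  [-0.3,-0.01,0,0],
  [-0.6,-0.02,0,0],
  [-0.9,-0.03,0,0],
  [-1.15,-0.03,0,0],
  [-1.15,-0.03,0,0],
])

```text
time_s: 12.07
tool_pos: [0.4475, 0.2455, 0.2319]
eef_rot: [[0.168, -0.985, 0.024], [-0.986, -0.168, -0.012], [0.016, -0.022, -1.0]]
force: [0.5, 0.4, -2.1]
width: 0.105
```

```bash
python3 -c "
from hk import *
print(get_obs()['eef_rot'][:,2])
plan([(SEAT[0]+.0045,SEAT[1]+.0008,.185,-80.4,.4)])
"
```

```text
[ 0.02424707 -0.01238782 -0.99962924]
at [0.4475 0.2455 0.2319] yaw -80.32 F [ 0.5  0.4 -2.1] w 9.0 t 12.07
[[-0.02, 0.01, 0.29, 0.0], [-0.05, 0.03, 0.58, 0.01], [-0.07, 0.04, 0.88, 0.01], [-0.1, 0.05, 1.17, 0.02]]
```

>>> step_arm([
  [-0.02,0.01,0.25,0],
  [-0.05,0.03,0.5,0],
  [-0.07,0.04,0.75,0],
  [-0.07,0.04,0.95,0],
  [-0.07,0.04,0.95,0],
])

```text
time_s: 12.48
tool_pos: [0.4447, 0.2464, 0.1912]
eef_rot: [[0.168, -0.986, 0.02], [-0.986, -0.168, -0.014], [0.018, -0.017, -1.0]]
force: [-1.3, -0.3, -2.1]
width: 0.104
```

>>> step_arm([
  [0,0,0.08,0],
  [0,0,0.16,0],
  [0,0,0.2,0],
  [0,0,0.2,0],
])

```text
time_s: 12.82
tool_pos: [0.446, 0.2463, 0.1843]
eef_rot: [[0.168, -0.986, 0.022], [-0.986, -0.168, -0.014], [0.018, -0.02, -1.0]]
force: [0.1, -0.9, 2.4]
width: 0.105
```

>>> step_arm([
  [0,0,0,0],
  [0,0,0,0],
  [0,0,0,0],
  [0,0,0,0],
], gripper=34)

```text
time_s: 13.15
tool_pos: [0.4461, 0.2464, 0.1844]
eef_rot: [[0.168, -0.986, 0.023], [-0.986, -0.168, -0.014], [0.017, -0.02, -1.0]]
force: [0.1, -0.6, -0.2]
width: 0.397
```

>>> step_arm([
  [0,0,-0.4,0],
  [0,0,-1,0],
  [0,0,-1.8,0],
  [0,0,-2.6,0],
  [0,0,-2.6,0],
])

```text
time_s: 13.57
tool_pos: [0.447, 0.2493, 0.2945]
eef_rot: [[0.168, -0.985, 0.032], [-0.986, -0.168, -0.01], [0.015, -0.03, -0.999]]
force: [0.5, 0.3, 1.2]
width: 0.396
```

```bash
python3 -c "
from hk import *
print(get_obs()['eef_rot'][:,2])
plan([(.43,-.02,.32,-80),(.456,-.226,.20,-40)],vm=.04)
b=shot('side','s7.png')
B=cv2.resize(b[220:450,180:440],None,fx=2.3,fy=2.3,interpolation=3)
cv2.imwrite('pics/c7.png',B[:,:,::-1])"
```

```text
[ 0.03233229 -0.0098183  -0.99942895]
at [0.447  0.2493 0.2945] yaw -80.33 F [0.5 0.3 1.2] w 33.8 t 13.57
[[0.94, 0.22, -0.08, -0.01], [1.88, 0.44, -0.17, -0.02], [2.82, 0.66, -0.25, -0.03], [3.76, 0.87, -0.33, -0.04], [4.7, 1.09, -0.42, -0.05]]
[[0.94, 0.22, -0.08, -0.01], [1.88, 0.44, -0.17, -0.02], [2.61, 0.49, 0.27, -1.16], [3.35, 0.54, 0.71, -2.3], [4.08, 0.59, 1.15, -3.45]]
[[0.69, 0.26, 0.44, -1.14], [1.37, 0.53, 0.88, -2.29], [2.06, 0.79, 1.32, -3.43], [2.75, 1.05, 1.75, -4.57]]
```

View pics/c7.png

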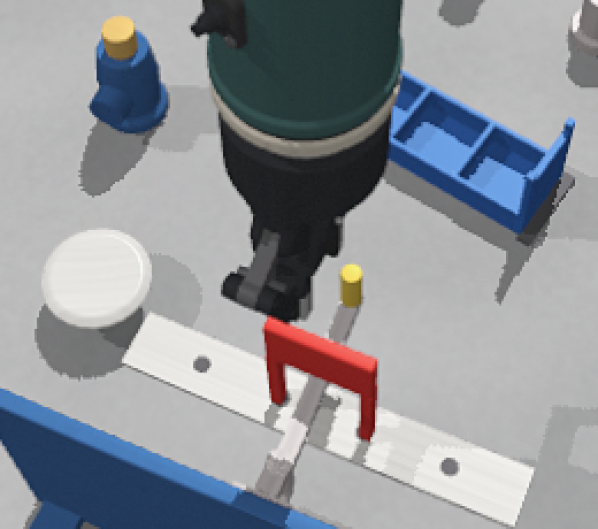

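```bash
cat > crate.py <<'E'
from fit import *
from scipy.optimize import minimize
pts=np.array([[sx*.132,sy*.034,z] for sx in(1,-1) for sy in(1,-1) for z in(0,.085)])
def cm(n,f,box):
    a=cv2.imread('pics/'+f); h=cv2.cvtColor(a,cv2.COLOR_BGR2HSV); m=cv2.inRange(h,(100,120,40),(125,255,255)); q=np.zeros_like(m); x0,y0,x1,y1=box; q[y0:y1,x0:x1]=m[y0:y1,x0:x1]
    k,l,st,c=cv2.connectedComponentsWithStats(q); i=1+np.argmax(st[1:,4]); print(n,st[i])
    h=cv2.convexHull(np.argwhere(l==i)[:,::-1].astype(np.float32)).reshape(-1,2); S=8
    M=np.zeros((480*S//2,640*S//2),np.uint8); o=np.array([x0,y0]); cv2.fillConvexPoly(M,np.round((h-o+.0)*S).astype(int)+S,1); return n,M,o,S
def cost(p,ms):
    t=0
    for n,M,o,S in ms:
        h=cv2.convexHull(proj(n,W(p,pts)).astype(np.float32)).reshape(-1,2); Q=np.zeros_like(M); cv2.fillConvexPoly(Q,np.round((h-o)*S).astype(int)+S,1); t+=(Q^M).sum()/M.sum()
    return t
E
python3 -c "
from crate import *
shot('top','t7.png')
ms=[cm('top','t7.png',(305,195,365,335)),cm('side','s7.png',(280,190,440,340))]
for g in(ms,ms[:1]):
    s=minimize(cost,[.54,-.04,-.03],args=(g,),method='Nelder-Mead',options=dict(initial_simplex=[[.54,-.04,-.03],[.545,-.04,-.03],[.54,-.035,-.03],[.54,-.04,0]]));print(s.x[:2],np.degrees(s.x[2]),s.fun)
for c in('top','side'): print(c,[(np.round(x['box']).tolist(),round(x['confidence'],2)) for x in spotter.recognise('piston1',c)])
print(proj('top',[[.5866,-.224,.06],[.4563,-.2265,.06]]).round(1).tolist())
"
```

```text
top [ 318  213   29  107 2905]
side [ 348  251   82   71 2842]
[ 0.54435638 -0.04097722] -2.02000749362241 1.2606463467706788
[ 0.5431554  -0.04023106] -1.4912417517246208 0.10604314000932931
top [([399.0, 292.0, 19.0, 17.0], 0.76), ([396.0, 232.0, 22.0, 27.0], 0.7)]
side [([429.0, 210.0, 25.0, 31.0], 0.98), ([376.0, 200.0, 20.0, 17.0], 0.72)]
[[407.5, 245.5], [410.2, 299.7]]
```

>>> step_arm([
  [0.94,0.22,-0.08,0],
  [1.88,0.44,-0.17,0],
  [2.82,0.66,-0.25,0],
  [3.76,0.87,-0.33,0],
  [4.7,1.09,-0.42,0],
])

```text
time_s: 14.18
tool_pos: [0.4296, 0.0537, 0.305]
eef_rot: [[0.169, -0.986, 0.018], [-0.986, -0.169, -0.015], [0.017, -0.015, -1.0]]
force: [1.9, -1.2, -0.5]
width: 0.402
```

>>> step_arm([
  [0.94,0.22,-0.08,0],
  [1.88,0.44,-0.17,0],
  [2.61,0.49,-0.17,-1.16],
  [3.35,0.54,-0.17,-2.3],
  [4.08,0.59,-0.17,-3.45],
], gripper=80)

```text
time_s: 14.6
tool_pos: [0.4325, -0.1124, 0.3127]
eef_rot: [[0.457, -0.889, 0.015], [-0.889, -0.457, -0.013], [0.019, -0.007, -1.0]]
force: [1.2, 0.8, -0.2]
width: 0.934
```

```bash
python3 -c "
from hk import *
print(get_obs()['eef_rot'][:,2], ray('top',[[390,203]],.042))
plan([(.4562,-.227,.24,-91.6),(.4562,-.227,.11,-91.6)],vm=.035)
"
```

```text
[ 0.01485014 -0.01327019 -0.99980167] [[ 0.69341205 -0.1870077   0.042     ]]
at [ 0.4325 -0.1124  0.3127] yaw -62.8 F [ 1.2  0.8 -0.2] w 79.8 t 14.6
[[0.56, 0.16, 0.37, 1.15], [1.11, 0.32, 0.75, 2.3], [1.67, 0.48, 1.12, 3.46], [2.23, 0.64, 1.49, 4.61], [2.78, 0.8, 1.86, 5.76]]
[[-0.01, 0.01, 0.81, 0.0], [-0.02, 0.02, 1.62, 0.0], [-0.03, 0.04, 2.44, 0.0], [-0.04, 0.05, 3.25, 0.0]]
```

>>> step_arm([
  [0.56,0.16,0.37,1.15],
  [1.11,0.32,0.75,2.3],
  [1.67,0.48,1.12,3.46],
  [2.23,0.64,1.49,4.61],
  [2.78,0.8,1.86,5.76],
])

```text
time_s: 15.02
tool_pos: [0.4549, -0.2274, 0.2376]
eef_rot: [[-0.033, -0.999, 0.012], [-0.999, 0.033, -0.011], [0.011, -0.012, -1.0]]
force: [1.1, -0.7, 0.1]
width: 0.94
```

>>> step_arm([
  [0,0.01,0.81,0],
  [-0.02,0.02,1.62,0],
  [-0.03,0.04,2.44,0],
  [-0.04,0.05,3.25,0],
])

```text
time_s: 15.35
tool_pos: [0.4529, -0.2265, 0.1047]
eef_rot: [[-0.034, -0.999, 0.009], [-0.999, 0.034, -0.01], [0.009, -0.01, -1.0]]
force: [-0.2, 0.2, -1.0]
width: 0.937
```

```bash
python3 -c "
from crate import *
from plan import plan
print(get_obs()['eef_rot'][:,2])
plan([(.4562,-.227,.034,-91.6)],vm=.03)
shot('side','s8.png');shot('top','t8.png')
ms=[cm('top','t8.png',(305,195,365,335)),cm('side','s8.png',(280,190,440,340))]
for g in(ms,ms[:1],ms[1:]):
    s=minimize(cost,[.54,-.04,-.03],args=(g,),method='Nelder-Mead',options=dict(initial_simplex=[[.54,-.04,-.03],[.545,-.04,-.03],[.54,-.035,-.03],[.54,-.04,0]]));print(s.x[:2],np.degrees(s.x[2]),s.fun)
for c in('top','side'): print(c,[(np.round(x['box']).tolist(),round(x['confidence'],2)) for x in spotter.recognise('piston1',c)])
A=cv2.imread('pics/t8.png')[180:350,270:440];B=cv2.imread('pics/s8.png')[150:320,290:460]
cv2.imwrite('pics/c8.png',cv2.resize(np.hstack([A,B]),None,fx=2.3,fy=2.3,interpolation=3))
"
```

```text
[ 0.00941894 -0.00953134 -0.99991021]
at [ 0.4529 -0.2265  0.1047] yaw -91.94 F [-0.2  0.2 -1. ] w 80.0 t 15.35
[[0.0, -0.02, 0.59, -0.02], [0.0, -0.04, 1.18, -0.05], [-0.01, -0.07, 1.77, -0.07]]
top [ 318  213   29  107 2905]
side [ 293  210  137  112 5235]
[ 0.54518961 -0.04242113] -2.0601427150542575 0.1233253095382815
[ 0.5431554  -0.04023106] -1.4912417517246208 0.10511879570353307
[ 0.54563613 -0.04313113] -2.3152241168396124 0.01666620359783113
top [([395.0, 232.0, 23.0, 24.0], 0.75), ([398.0, 290.0, 14.0, 6.0], 0.59)]
side [([430.0, 214.0, 24.0, 28.0], 0.81), ([376.0, 186.0, 18.0, 29.0], 0.61), ([236.0, 362.0, 174.0, 87.0], 0.46)]
```

View pics/c8.png

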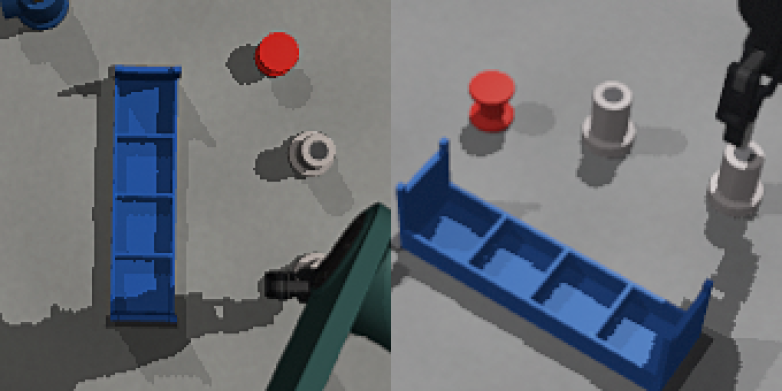

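```bash
python3 -c "
from crate import *
c=lambda u,v:(270+u/2.3,180+v/2.3)
print(ray('top',[c(147,135),c(145.5,196),c(144,256)],.028))
print(ray('top',[c(113,170),c(178,170),c(111,285),c(176,285)],.028))
print(ray('top',[c(148,67),c(144,325)],.075))
print(ray('side',[(290+(505)/2.3-391/2.3,150+235/2.3)],.028))
for p in([.5432,-.041,-.027],[.5456,-.0431,-.04]):
  print(proj('top',W(p,[[.064,0,.028],[0,0,.028],[-.064,0,.028],[.132,0,.075],[-.132,0,.075]])).round(1).tolist())
print([c(147,135),c(145.5,196),c(144,256),c(148,67),c(144,325)])
"
```

```text
[[ 0.60881701 -0.04797807  0.028     ]
 [ 0.54310084 -0.04510218  0.028     ]
 [ 0.47893699 -0.04225517  0.028     ]]
[[ 0.57163826 -0.0106926   0.028     ]
 [ 0.57049308 -0.08055015  0.028     ]
 [ 0.44861372 -0.00641855  0.028     ]
 [ 0.44759248 -0.07579065  0.028     ]]
[[ 0.67621767 -0.04880124  0.075     ]
 [ 0.40844732 -0.03948242  0.075     ]]
[[ 0.59597217 -0.05733848  0.028     ]]
[[331.8, 239.4], [331.6, 265.2], [331.4, 291.2], [332.6, 209.6], [331.7, 320.1]]
[[333.0, 238.4], [332.4, 264.2], [331.9, 290.2], [334.2, 208.6], [331.9, 319.1]]
[(333.9130434782609, 238.69565217391306), (333.2608695652174, 265.2173913043478), (332.60869565217394, 291.304347826087), (334.3478260869565, 209.1304347826087), (332.60869565217394, 321.304347826087)]
```

>>> step_arm([
  [0,-0.06,0.59,0],
  [0,-0.1,1.18,0],
  [0,-0.11,1.74,0],
  [0,-0.11,1.74,0],
])

```text
time_s: 15.88
tool_pos: [0.458, -0.2269, 0.0361]
eef_rot: [[-0.033, -0.999, 0.007], [-0.999, 0.033, -0.008], [0.008, -0.007, -1.0]]
force: [-0.3, -0.6, 1.2]
width: 0.935
```

>>> step_arm([
  [0,0,0,0],
  [0,0,0,0],
  [0,0,0,0],
  [0,0,0,0],
  [0,0,0,0],
], gripper=0, grip_force=60)

```text
time_s: 16.3
tool_pos: [0.4591, -0.2274, 0.0381]
eef_rot: [[-0.033, -0.999, 0.01], [-0.999, 0.033, -0.009], [0.009, -0.01, -1.0]]
force: [-0.7, 2.0, 9.9]
width: 0.397
```

>>> step_arm([
  [0,0,0,0],
  [0,0,0,0],
])

```text
time_s: 16.47
tool_pos: [0.4598, -0.2278, 0.0391]
eef_rot: [[-0.033, -0.999, 0.011], [-0.999, 0.033, -0.011], [0.01, -0.012, -1.0]]
force: [-0.4, -0.2, -1.6]
width: 0.402
```

>>> step_arm([
  [0,0,-0.4,0],
  [0,0,-0.9,0],
  [0,0,-1.4,0],
  [0,0,-1.75,0],
  [0,0,-1.75,0],
])

```text
time_s: 16.88
tool_pos: [0.4606, -0.2282, 0.1119]
eef_rot: [[-0.033, -0.999, 0.016], [-0.999, 0.033, -0.014], [0.013, -0.016, -1.0]]
force: [0.1, -1.7, -2.1]
width: 0.4
```

>>> step_arm([
  [0,0,0,0],
  [0,0,0,0],
])

```text
time_s: 17.05
tool_pos: [0.4606, -0.2282, 0.1117]
eef_rot: [[-0.033, -0.999, 0.016], [-0.999, 0.033, -0.014], [0.013, -0.016, -1.0]]
force: [-0.9, -0.3, -1.8]
width: 0.399
```

```bash
python3 -c "
from plan import *
print(get_obs()['eef_rot'][:,2])
plan([(.5155,-.0425,.12,-92.3)],vm=.03)
"
```

```text
[ 0.01595369 -0.01377244 -0.99977788]
at [ 0.4606 -0.2282  0.1117] yaw -91.89 F [-0.9 -0.3 -1.8] w 34.1 t 17.05
[[-0.67, -0.17, -0.04, 0.01], [-1.34, -0.35, -0.07, 0.02], [-2.01, -0.52, -0.11, 0.03], [-2.68, -0.7, -0.14, 0.05], [-3.34, -0.87, -0.18, 0.06]]
[[-0.67, -0.17, -0.04, 0.01], [-1.34, -0.34, -0.07, 0.02]]
```

>>> step_arm([
  [-0.67,-0.17,-0.04,0],
  [-1.34,-0.35,-0.07,0],
  [-2.01,-0.52,-0.11,0],
  [-2.68,-0.7,-0.14,0],
  [-3.34,-0.87,-0.18,0],
])

```text
time_s: 17.47
tool_pos: [0.4989, -0.0943, 0.1163]
eef_rot: [[-0.034, -0.999, 0.014], [-0.999, 0.033, -0.013], [0.012, -0.014, -1.0]]
force: [0.3, -0.1, -2.0]
width: 0.401
```

>>> step_arm([
  [-0.6,-0.16,-0.04,0],
  [-1.2,-0.32,-0.07,0],
  [-1.34,-0.34,-0.07,0.1],
  [-1.34,-0.34,-0.07,0.1],
  [-1.34,-0.34,-0.07,0.1],
])

```text
time_s: 17.88
tool_pos: [0.5134, -0.0412, 0.1177]
eef_rot: [[-0.041, -0.999, 0.012], [-0.999, 0.041, -0.013], [0.013, -0.012, -1.0]]
force: [0.3, -0.2, -2.3]
width: 0.395
```

```bash
python3 -c "
from plan import *
print(get_obs()['eef_rot'][:,2])
plan([(.5155,-.0425,.08,-92.3)],vm=.03)
shot('top','t9.png');shot('side','s9.png')
A=cv2.imread('pics/t9.png')[190:340,260:410];B=cv2.imread('pics/s9.png')[180:330,290:440]
cv2.imwrite('pics/c9.png',cv2.resize(np.hstack([A,B]),None,fx=2.66,fy=2.66,interpolation=3))
"
```

```text
[ 0.01161194 -0.0130569  -0.99984733]
at [ 0.5134 -0.0412  0.1177] yaw -92.34 F [ 0.3 -0.2 -2.3] w 33.8 t 17.88
[[0.01, -0.02, 0.47, 0.0], [0.02, -0.04, 0.94, -0.01]]
```

View pics/c9.png

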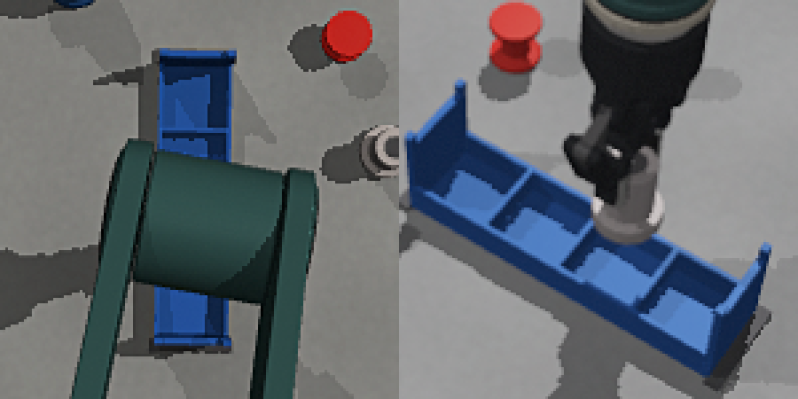

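```bash
cat > pis.py <<'E'
from h import *
t=np.linspace(0,2*np.pi,73)
def ring(x,y,z,r=.025): return np.c_[x+r*np.cos(t),y+r*np.sin(t),z+0*t]
def sil(n,x,y,z):
    P=np.vstack([proj(n,ring(x,y,z)),proj(n,ring(x,y,z+.014))]); return P[:,0].min(),P[:,0].max(),P[:,1].max()
E
python3 -c "
from pis import *
from scipy.optimize import least_squares
obs=np.array([290+(592-399)/2.66,290+(664-399)/2.66,180+243/2.66])
p=get_obs()['tool_pos']; print(p)
for z in(.0786,.0766):
  s=least_squares(lambda q:np.array(sil('side',q[0],q[1],z))-obs,[p[0],p[1]],diff_step=1e-3);print(z,s.x,s.fun)
"

```

```text
[ 0.51362306 -0.04201307  0.1180681 ]
0.0786 [ 0.50986906 -0.04536569] [-0.2751281   0.27230535 -0.01006983]
0.0766 [ 0.51045176 -0.04664919] [-0.24185968  0.23938455 -0.00883102]
```

```bash
python3 -c "
from plan import *
plan([(.5166,-.0400,.090,-92.3),(.5166,-.04,.048,-92.3,.5)],vm=.03)
"
```

```text
at [ 0.5136 -0.042   0.1181] yaw -92.45 F [ 0.   0.2 -1.6] w 34.1 t 17.98
[[-0.06, -0.06, 0.7, -0.03], [-0.07, -0.06, 1.05, -0.03], [-0.07, -0.05, 1.4, -0.03], [-0.08, -0.05, 1.75, -0.03]]
```

>>> step_arm([
  [-0.06,-0.06,0.5,0],
  [-0.07,-0.06,0.8,0],
  [-0.07,-0.06,1.0,0],
  [-0.07,-0.06,1.0,0],
  [-0.07,-0.06,1.0,0],
])

```text
time_s: 18.4
tool_pos: [0.5161, -0.0405, 0.0778]
eef_rot: [[-0.044, -0.999, 0.011], [-0.999, 0.044, -0.013], [0.013, -0.012, -1.0]]
force: [-0.5, -0.7, -1.5]
width: 0.405
```

```bash
python3 -c "
from plan import *
print(get_obs()['eef_rot'][:,2])
plan([(.5166,-.0400,.048,-92.3,.4)],vm=.03)
"
```

```text
[ 0.01113678 -0.01303948 -0.99985296]
at [ 0.5161 -0.0405  0.0778] yaw -92.5 F [-0.5 -0.7 -1.5] w 34.6 t 18.4
[[-0.01, 0.0, 0.25, -0.01], [-0.02, 0.0, 0.5, -0.03], [-0.02, 0.0, 0.74, -0.04]]
```

>>> step_arm([
  [-0.01,0,0.2,0],
  [-0.02,0,0.4,0],
  [-0.02,0,0.6,0],
  [-0.02,0,0.75,0],
  [-0.02,0,0.75,0],
])

```text
time_s: 18.82
tool_pos: [0.5154, -0.0399, 0.0463]
eef_rot: [[-0.044, -0.999, 0.009], [-0.999, 0.044, -0.013], [0.012, -0.009, -1.0]]
force: [-0.7, 0.0, -1.7]
width: 0.401
```

>>> step_arm([
  [0,0,0.04,0],
  [0,0,0.08,0],
  [0,0,0.08,0],
])

```text
time_s: 19.07
tool_pos: [0.5155, -0.0398, 0.0432]
eef_rot: [[-0.043, -0.999, 0.009], [-0.999, 0.043, -0.013], [0.012, -0.009, -1.0]]
force: [-0.5, -0.1, -2.2]
width: 0.393
```

>>> step_arm([
  [0,0,0.04,0],
  [0,0,0.06,0],
  [0,0,0.06,0],
])

```text
time_s: 19.32
tool_pos: [0.5158, -0.0398, 0.043]
eef_rot: [[-0.043, -0.999, 0.01], [-0.999, 0.043, -0.013], [0.012, -0.01, -1.0]]
force: [-5.6, 2.2, 22.4]
width: 0.404
```

>>> step_arm([
  [0,0,-0.02,0],
  [0,0,-0.03,0],
  [0,0,-0.03,0],
  [0,0,-0.03,0],
], gripper=56)

```text
time_s: 19.65
tool_pos: [0.516, -0.0398, 0.0442]
eef_rot: [[-0.043, -0.999, 0.01], [-0.999, 0.043, -0.013], [0.012, -0.011, -1.0]]
force: [0.3, 0.0, -0.8]
width: 0.655
```

>>> step_arm([
  [0,0,-0.4,0],
  [0,0,-1,0],
  [0,0,-1.7,0],
  [0,0,-2.0,0],
  [0,0,-2.0,0],
])

```text
time_s: 20.07
tool_pos: [0.5175, -0.0392, 0.1268]
eef_rot: [[-0.043, -0.999, 0.016], [-0.999, 0.043, -0.014], [0.013, -0.016, -1.0]]
force: [0.2, 0.8, -0.2]
width: 0.656
```

>>> step_arm([
  [0,0,0,0],
  [0,0,0,0],
], gripper=80)

```text
time_s: 20.23
tool_pos: [0.5173, -0.0392, 0.1262]
eef_rot: [[-0.043, -0.999, 0.015], [-0.999, 0.043, -0.014], [0.013, -0.016, -1.0]]
force: [0.2, 0.5, 0.0]
width: 0.911
```

```bash
python3 -c "
from plan import *
print(get_obs()['eef_rot'][:,2])
plan([(.5864-.001,-.2245,.12,-91.6)],vm=.036)
shot('top','t10.png')
print([(np.round(x['box']).tolist(),round(x['confidence'],2)) for x in spotter.recognise('piston1','top')])
shot('side','s10.png')
print([(np.round(x['box']).tolist(),round(x['confidence'],2)) for x in spotter.recognise('piston1','side')])
print(proj('side',[[.512,-.0425,.065],[.512,-.0425,.005],[.5864,-.224,.03]]).round(1).tolist())
"
```

```text
[ 0.0152603  -0.01391992 -0.99978666]
at [ 0.5173 -0.0392  0.1262] yaw -92.48 F [0.2 0.5 0. ] w 77.8 t 20.23
[[0.76, -0.32, 0.04, -0.03], [1.52, -0.63, 0.08, -0.06], [2.28, -0.95, 0.12, -0.09], [3.03, -1.27, 0.16, -0.12], [3.79, -1.58, 0.2, -0.15]]
[[0.76, -0.31, 0.04, -0.03]]
[([395.0, 233.0, 22.0, 26.0], 0.66)]
[([358.0, 261.0, 24.0, 28.0], 0.88), ([296.0, 338.0, 41.0, 96.0], 0.45)]
[[373.5, 265.1], [371.5, 282.9], [384.9, 201.3]]
```

>>> step_arm([
  [0.76,-0.32,0.04,0],
  [1.52,-0.63,0.08,0],
  [2.28,-0.95,0.12,0],
  [3.03,-1.27,0.16,0],
  [3.79,-1.58,0.2,-0.1],
])

```text
time_s: 20.85
tool_pos: [0.5733, -0.1946, 0.1195]
eef_rot: [[-0.034, -0.999, 0.012], [-0.999, 0.034, -0.013], [0.012, -0.013, -1.0]]
force: [0.9, 0.7, 0.1]
width: 0.932
```

>>> step_arm([
  [0.7,-0.3,0.04,0],
  [0.8,-0.31,0.04,0],
  [0.8,-0.31,0.04,0],
])

```text
time_s: 21.1
tool_pos: [0.5847, -0.229, 0.1174]
eef_rot: [[-0.037, -0.999, 0.011], [-0.999, 0.037, -0.013], [0.012, -0.012, -1.0]]
force: [-0.5, 0.5, -0.6]
width: 0.935
```

```bash
python3 -c "
from plan import *
from pis import *
from scipy.optimize import least_squares
plan([(.5864,-.2245,.034,-91.6,.7)],vm=.036)
shot('side','s11.png')
for x in spotter.recognise('piston1','side'):
    b=np.array(x['box']); print(b.round(),x['confidence'])
    o=np.array([b[0],b[0]+b[2],b[1]+b[3]])
    for z in(0,.005):
        s=least_squares(lambda q:np.array(sil('side',q[0],q[1],z))-o,[.55,-.1],diff_step=1e-3);print(z,s.x,s.fun.round(1))
a=cv2.imread('pics/s11.png')[170:320,290:440]; cv2.imwrite('pics/c11.png',cv2.resize(a,None,fx=4,fy=4,interpolation=3))
"
```

```text
at [ 0.5847 -0.229   0.1174] yaw -92.12 F [-0.5  0.5 -0.6] w 79.9 t 21.1
[[-0.03, 0.0, 0.52, -0.03], [-0.07, -0.01, 1.04, -0.05], [-0.1, -0.01, 1.56, -0.08], [-0.14, -0.01, 2.08, -0.1]]
[363. 260.  18.  30.] 0.86
0 [ 0.51741733 -0.05380909] [-3.8  3.8 -0.1]
0.005 [ 0.51604657 -0.05083339] [-3.9  3.9 -0.1]
[375. 184.  19.  32.] 0.58
0 [ 0.58966185 -0.23259578] [-2.   2.  -0.1]
0.005 [ 0.58788912 -0.22863111] [-2.1  2.1 -0.1]
```

View pics/c11.png

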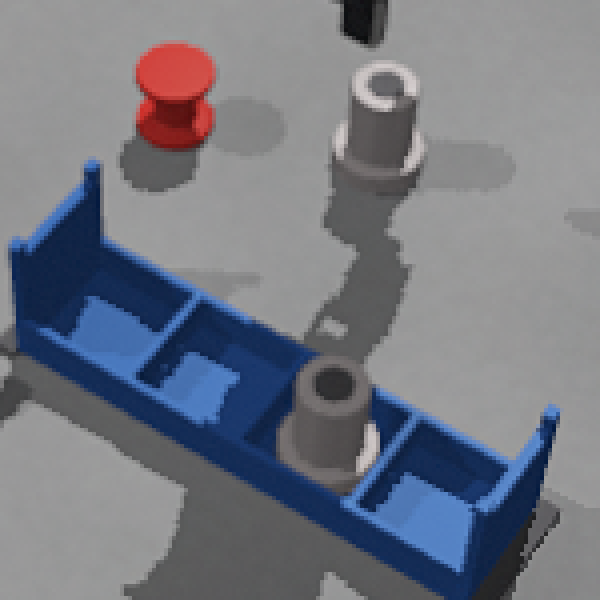

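>>> step_arm([
  [-0.05,0,0.52,0],
  [-0.1,0,1.04,0],
  [-0.13,-0.01,1.56,0],
  [-0.14,-0.02,2.05,0],
  [-0.14,-0.02,2.05,0],
])

```text
time_s: 21.62
tool_pos: [0.5818, -0.2179, 0.0318]
eef_rot: [[-0.033, -0.999, 0.003], [-0.999, 0.033, -0.007], [0.007, -0.003, -1.0]]
force: [-0.7, -0.1, -0.7]
width: 0.934
```

>>> step_arm([
  [0,0,0.05,0],
  [0,0,0.05,0],
  [0,0,0.05,0],
  [0,0,0.05,0],
  [0,0,0.05,0],
], gripper=0)

```text
time_s: 22.03
tool_pos: [0.5833, -0.2191, 0.0318]
eef_rot: [[-0.033, -0.999, 0.006], [-0.999, 0.033, -0.01], [0.009, -0.007, -1.0]]
force: [-1.2, -2.9, 6.3]
width: 0.405
```

>>> step_arm([
  [0,0,0,0],
  [0,0,0,0],
])

```text
time_s: 22.2
tool_pos: [0.5835, -0.2192, 0.0324]
eef_rot: [[-0.034, -0.999, 0.007], [-0.999, 0.033, -0.01], [0.009, -0.007, -1.0]]
force: [-0.4, 0.7, -3.8]
width: 0.397
```

```bash
python3 -c "
from plan import *
print(get_obs()['eef_rot'][:,2],ray('side',[[386.3,191.3]],.06))
p=get_obs()['tool_pos'];plan([(p[0],p[1],p[2]+.075,-91.6,.5)])
"
```

```text
[ 0.00708862 -0.00969115 -0.99992791] [[ 0.58654893 -0.22521765  0.06      ]]
at [ 0.5835 -0.2192  0.0324] yaw -91.92 F [-0.4  0.7 -3.8] w 33.9 t 22.2
[[0.0, 0.0, -0.37, -0.01], [0.01, -0.01, -0.75, -0.03], [0.01, -0.01, -1.12, -0.04], [0.01, -0.01, -1.5, -0.05], [0.02, -0.01, -1.87, -0.06]]
```

>>> step_arm([
  [0,0,-0.37,0],
  [0,0,-0.75,0],
  [0,0,-1.2,0],
  [0.01,0,-1.8,0],
  [0.02,0,-2.0,0],
])

```text
time_s: 22.62
tool_pos: [0.584, -0.2194, 0.1149]
eef_rot: [[-0.034, -0.999, 0.01], [-0.999, 0.033, -0.011], [0.01, -0.01, -1.0]]
force: [0.1, -0.3, -2.5]
width: 0.405
```

>>> step_arm([
  [0,0,0,0],
  [0,0,0,0],
])

```text
time_s: 22.78
tool_pos: [0.5842, -0.2194, 0.115]
eef_rot: [[-0.034, -0.999, 0.011], [-0.999, 0.033, -0.011], [0.011, -0.011, -1.0]]
force: [-0.3, 0.6, -4.2]
width: 0.4
```

```bash
python3 -c "
from plan import *
print(get_obs()['eef_rot'][:,2])
plan([(.573,-.0424,.115,-92.3)],vm=.03)
"
```

```text
[ 0.01085564 -0.01090152 -0.99988165]
at [ 0.5842 -0.2194  0.115 ] yaw -91.93 F [-0.3  0.6 -4.2] w 34.2 t 22.78
[[-0.74, 0.07, -0.01, 0.01], [-1.47, 0.14, -0.02, 0.02], [-2.21, 0.21, -0.03, 0.04], [-2.94, 0.29, -0.03, 0.05], [-3.68, 0.36, -0.04, 0.06]]
[[-0.74, 0.08, -0.01, 0.01]]
```

>>> step_arm([
  [-0.6,0.06,-0.01,0],
  [-1.3,0.13,-0.02,0],
  [-2.1,0.2,-0.03,0],
  [-2.9,0.29,-0.03,0.05],
  [-3.6,0.36,-0.04,0.06],
])

```text
time_s: 23.2
tool_pos: [0.5726, -0.0729, 0.1129]
eef_rot: [[-0.04, -0.999, 0.007], [-0.999, 0.039, -0.009], [0.009, -0.008, -1.0]]
force: [0.3, 0.2, -3.3]
width: 0.398
```

>>> step_arm([
  [-0.6,0.08,-0.01,0],
  [-0.8,0.08,-0.01,0],
  [-0.8,0.08,-0.01,0],
  [-0.8,0.08,-0.01,0],
])

```text
time_s: 23.53
tool_pos: [0.5703, -0.0408, 0.112]
eef_rot: [[-0.038, -0.999, 0.006], [-0.999, 0.038, -0.01], [0.009, -0.006, -1.0]]
force: [0.4, -0.3, -3.6]
width: 0.404
```

```bash
python3 -c "
from plan import *
from pis import *
from scipy.optimize import least_squares
print(get_obs()['eef_rot'][:,2])
b=shot('side','s12.png'); p=get_obs()['tool_pos']; z=p[2]-.0324
plan([(.573,-.0424,.075,-92.3)],vm=.03)
# flange mask: greyish, bright vs blue crate
h=cv2.cvtColor(b,cv2.COLOR_RGB2HSV); s0=sil('side',p[0]+.003,p[1],z); print('pred',np.round(s0,1))
r0=int(s0[2]); 
for r in range(r0-16,r0+5,2):
    row=h[r]; print(r,[int(x) for x in np.where((row[330:420,1]<60)&(row[330:420,2]>70))[0][[0,-1]]+330] if ((row[330:420,1]<60)&(row[330:420,2]>70)).any() else None)
print([(np.round(x['box']).tolist(),round(x['confidence'],2)) for x in spotter.recognise('piston1','side')])
"
```

```text
[ 0.00573761 -0.00971083 -0.99993639]
at [ 0.5707 -0.0415  0.1123] yaw -92.25 F [-1.  -0.4 -2.9] w 34.6 t 23.58
[[0.01, -0.03, 0.47, 0.01], [0.01, -0.05, 0.93, 0.01]]
pred [332.2 359.  257.1]
241 [332, 419]
243 [332, 419]
245 [332, 419]
247 [333, 419]
249 [334, 419]
251 [335, 419]
253 [337, 419]
255 [343, 419]
257 [368, 419]
259 [369, 419]
261 [366, 419]
[([361.0, 261.0, 22.0, 27.0], 0.65), ([295.0, 336.0, 43.0, 99.0], 0.3), ([287.0, 208.0, 144.0, 117.0], 0.24)]
```

>>> step_arm([
  [0.03,-0.07,0.3,0],
  [0.04,-0.07,0.6,0],
  [0.04,-0.07,0.9,0],
  [0.04,-0.07,0.95,0],
  [0.04,-0.07,0.95,0],
])

```text
time_s: 24.05
tool_pos: [0.5731, -0.0448, 0.073]
eef_rot: [[-0.041, -0.999, 0.004], [-0.999, 0.041, -0.01], [0.009, -0.005, -1.0]]
force: [-0.5, 0.5, -2.3]
width: 0.404
```

```bash
python3 -c "
from plan import *
print(get_obs()['eef_rot'][:,2])
plan([(.5735,-.0432,.040,-92.3)],vm=.008)
"
```

```text
[ 0.00438239 -0.00956736 -0.99994463]
at [ 0.5731 -0.0448  0.073 ] yaw -92.38 F [-0.5  0.5 -2.3] w 34.5 t 24.05
[[-0.01, 0.0, 0.17, 0.0], [-0.02, 0.0, 0.33, -0.01], [-0.03, 0.0, 0.5, -0.01], [-0.04, 0.0, 0.66, -0.01], [-0.05, 0.0, 0.83, -0.02]]
```

>>> step_arm([
  [-0.03,-0.02,0.2,0],
  [-0.04,-0.02,0.4,0],
  [-0.04,-0.02,0.6,0],
  [-0.05,-0.02,0.8,0],
  [-0.05,-0.02,0.8,0],
])

```text
time_s: 24.47
tool_pos: [0.5728, -0.0429, 0.0392]
eef_rot: [[-0.041, -0.999, 0.002], [-0.999, 0.041, -0.009], [0.009, -0.002, -1.0]]
force: [-0.1, -0.0, -3.0]
width: 0.4
```

>>> step_arm([
  [0,0,0.04,0],
  [0,0,0.07,0],
  [0,0,0.07,0],
])

```text
time_s: 24.72
tool_pos: [0.5729, -0.0428, 0.0369]
eef_rot: [[-0.041, -0.999, 0.002], [-0.999, 0.041, -0.009], [0.009, -0.002, -1.0]]
force: [-1.3, 0.3, 0.1]
width: 0.402
```

>>> step_arm([
  [0,0,0,0],
  [0,0,0,0],
  [0,0,0,0],
  [0,0,0,0],
], gripper=56)

```text
time_s: 25.05
tool_pos: [0.5733, -0.0429, 0.0372]
eef_rot: [[-0.041, -0.999, 0.003], [-0.999, 0.041, -0.009], [0.009, -0.003, -1.0]]
force: [0.9, 0.2, 0.5]
width: 0.657
```

>>> step_arm([
  [0,0,-0.4,0],
  [0,0,-1.2,0],
  [0,0,-2.2,0],
  [0,0,-3.2,0],
  [0,0,-4.2,0],
])

```text
time_s: 25.47
tool_pos: [0.5724, -0.0412, 0.2069]
eef_rot: [[-0.041, -0.999, 0.002], [-0.999, 0.041, -0.009], [0.009, -0.003, -1.0]]
force: [1.0, -0.4, -0.4]
width: 0.655
```

>>> step_arm([
  [0,0,-0.5,0],
  [0,0,-0.9,0],
  [0,0,-0.9,0],
], gripper=34)

```text
time_s: 25.72
tool_pos: [0.5749, -0.0413, 0.2474]
eef_rot: [[-0.041, -0.999, 0.01], [-0.999, 0.041, -0.011], [0.01, -0.011, -1.0]]
force: [1.7, -0.6, -0.0]
width: 0.401
```

```bash
python3 -c "
from plan import *
print(get_obs()['eef_rot'][:,2])
plan([(.46,.12,.29,-80.4),(.447,.2465,.28,-80.4)],vm=.038)
shot('side','s13.png');shot('top','t13.png')
for c in('side','top'): print([(np.round(x['box']).tolist(),round(x['confidence'],2)) for x in spotter.recognise('piston1',c)])
print(proj('side',[[.512,-.0425,.065],[.512,-.0425,.005],[.576,-.045,.065],[.576,-.045,.005]]).round(1).tolist())
"
```

```text
[ 0.01020802 -0.01068592 -0.9998908 ]
at [ 0.5749 -0.0413  0.2474] yaw -92.35 F [ 1.7 -0.6 -0. ] w 34.3 t 25.72
[[-0.65, 0.5, -0.19, -0.4], [-1.3, 1.01, -0.38, -0.8], [-1.95, 1.51, -0.57, -1.2], [-2.6, 2.02, -0.76, -1.59], [-3.25, 2.52, -0.95, -1.99]]
[[-0.73, 0.38, -0.19, -0.4], [-1.52, 0.36, -0.14, -0.4], [-2.32, 0.34, -0.08, -0.4], [-3.11, 0.31, -0.03, -0.4], [-3.91, 0.29, 0.02, -0.4]]
[([333.0, 241.0, 25.0, 36.0], 0.92), ([359.0, 258.0, 26.0, 33.0], 0.7)]
[([323.0, 269.0, 18.0, 19.0], 0.83), ([205.0, 201.0, 36.0, 37.0], 0.31)]
[[373.5, 265.1], [371.5, 282.9], [345.2, 249.4], [344.5, 267.6]]
```

>>> step_arm([
  [-0.65,0.5,-0.19,-0.4],
  [-1.3,1.01,-0.38,-0.8],
  [-1.95,1.51,-0.57,-1.2],
  [-2.6,2.02,-0.76,-1.6],
  [-3.25,2.52,-0.95,-2.0],
])

```text
time_s: 26.33
tool_pos: [0.4738, 0.0945, 0.2765]
eef_rot: [[0.134, -0.991, -0.004], [-0.991, -0.134, -0.009], [0.008, 0.005, -1.0]]
force: [0.6, 0.3, 0.2]
width: 0.396
```

```bash
python3 -c "
from hk import *
from fit import fit,W
for n,f,bx in(('side','s13.png',(230,330,420,470)),('top','t13.png',(150,250,260,360))):
    a=cv2.imread('pics/'+f); h=cv2.cvtColor(a,cv2.COLOR_BGR2HSV); m=cv2.inRange(h,(0,150,60),(6,255,255))|cv2.inRange(h,(174,150,60),(180,255,255)); q=0*m; x0,y0,x1,y1=bx; q[y0:y1,x0:x1]=m[y0:y1,x0:x1]
    k,l,st,c=cv2.connectedComponentsWithStats(q); print(n,[s.tolist() for s in st[1:] if s[4]>10])
    p=[*SEAT,np.radians(9.6)]
    P=proj(n,W(p,[[s*.036,t*.005,.095+z] for s in(1,-1) for t in (1,-1) for z in(5e-3,.117)])); print(P.min(0).round(1),P.max(0).round(1))
    i=1+np.argmax(st[1:,4]); ys,xs=np.where(l==i); pts=np.c_[xs,ys]; print('top-left corner',pts[np.argmin(xs+ys)],pts[np.argmin(xs)],pts[np.argmin(ys)],pts[np.argmax(xs)],pts[np.argmax(ys)])
    print(proj(n,W(p,[[.036,-.005,.212],[-.036,-.005,.212],[.036,.005,.212],[-.036,.005,.212]])).round(1).tolist())
plan([(.447,.2465,.26,-80.4)],vm=.038)
"
```

```text
side [[295, 358, 49, 54, 1081]]
[292.3 358.2] [343.7 413.7]
top-left corner [297 358] [295 361] [297 358] [343 377] [340 411]
[[295.4, 358.2], [343.7, 377.5], [292.3, 364.3], [340.8, 383.9]]
top [[198, 295, 9, 33, 146], [211, 321, 5, 5, 16]]
[195.1 294. ] [214.4 328.7]
top-left corner [198 295] [198 295] [198 295] [206 322] [203 327]
[[199.7, 294.6], [205.3, 327.9], [195.1, 295.4], [200.7, 328.7]]
at [0.4738 0.0945 0.2765] yaw -82.29 F [0.6 0.3 0.2] w 33.8 t 26.33
[[-0.77, 0.03, 0.08, -0.08], [-1.54, 0.06, 0.15, -0.15], [-2.32, 0.09, 0.23, -0.23], [-3.09, 0.12, 0.3, -0.3], [-3.86, 0.15, 0.38, -0.38]]
```

>>> step_arm([
  [-0.77,0.03,0.08,-0.08],
  [-1.54,0.06,0.15,-0.15],
  [-2.32,0.09,0.23,-0.23],
  [-3.09,0.12,0.3,-0.3],
  [-3.84,0.15,0.38,-0.38],
])

```text
time_s: 26.75
tool_pos: [0.4458, 0.2469, 0.2582]
eef_rot: [[0.167, -0.986, -0.007], [-0.986, -0.167, -0.01], [0.009, 0.009, -1.0]]
force: [0.7, -0.7, 0.3]
width: 0.397
```

>>> step_arm([
  [0,0,0,0],
  [0,0,0,0],
])

```text
time_s: 26.92
tool_pos: [0.444, 0.2477, 0.2559]
eef_rot: [[0.17, -0.985, -0.011], [-0.985, -0.17, -0.012], [0.01, 0.013, -1.0]]
force: [-0.0, -0.9, 0.4]
width: 0.398
```

```bash
python3 -c "
from hk import *
print(get_obs()['eef_rot'][:,2])
plan([(.4455,.2455,.183,-80.4)],vm=.022)
"
```

```text
[-0.01120644 -0.01158153 -0.99987013]
at [0.444  0.2477 0.2559] yaw -80.19 F [-0.  -0.9  0.4] w 34.0 t 26.92
[[0.01, -0.01, 0.46, 0.01], [0.02, -0.03, 0.91, 0.02], [0.03, -0.04, 1.37, 0.03], [0.04, -0.05, 1.82, 0.04]]
```

>>> step_arm([
  [0.02,-0.02,0.46,0],
  [0.04,-0.04,0.91,0],
  [0.05,-0.05,1.37,0],
  [0.06,-0.06,1.8,0],
  [0.06,-0.06,1.8,0],
])

```text
time_s: 27.33
tool_pos: [0.4435, 0.2424, 0.1802]
eef_rot: [[0.169, -0.985, -0.018], [-0.986, -0.169, -0.015], [0.012, 0.02, -1.0]]
force: [-0.7, 0.5, 0.6]
width: 0.394
```

>>> step_arm([
  [0,0,0,0],
  [0,0,0,0],
])

```text
time_s: 27.5
tool_pos: [0.4433, 0.2413, 0.1799]
eef_rot: [[0.168, -0.986, -0.02], [-0.986, -0.168, -0.016], [0.012, 0.022, -1.0]]
force: [0.1, -0.5, 0.1]
width: 0.399
```

>>> step_arm([
  [0,0,0,0],
  [0,0,0,0],
  [0,0,0,0],
  [0,0,0,0],
  [0,0,0,0],
], gripper=0, grip_force=70)

```text
time_s: 27.92
tool_pos: [0.4441, 0.2418, 0.181]
eef_rot: [[0.168, -0.986, -0.018], [-0.986, -0.168, -0.015], [0.012, 0.02, -1.0]]
force: [-0.1, 1.4, 6.7]
width: 0.1
```

```bash
python3 -c "
from hk import *
print(get_obs()['eef_rot'][:,2])
p=get_obs()['tool_pos']
plan([(p[0],p[1],p[2]+.048,-80.4)],vm=.012)
"
```

```text
[-0.01765267 -0.01492994 -0.9997327 ]
at [0.4441 0.2418 0.181 ] yaw -80.32 F [-0.1  1.4  6.7] w 8.5 t 27.92
[[0.0, 0.0, -0.24, 0.0], [0.01, 0.01, -0.48, 0.01], [0.01, 0.01, -0.72, 0.01], [0.01, 0.02, -0.96, 0.01], [0.01, 0.02, -1.2, 0.02]]
```

>>> step_arm([
  [0,0,-0.24,0],
  [0,0,-0.48,0],
  [0,0.01,-0.75,0],
  [0,0.02,-1.1,0],
  [0,0.02,-1.2,0],
])

```text
time_s: 28.33
tool_pos: [0.445, 0.2426, 0.2312]
eef_rot: [[0.168, -0.986, -0.015], [-0.986, -0.168, -0.014], [0.012, 0.017, -1.0]]
force: [0.7, 0.0, -1.8]
width: 0.106
```

>>> step_arm([
  [0,0,0,0],
  [0,0,0,0],
])

```text
time_s: 28.5
tool_pos: [0.4453, 0.2427, 0.2317]
eef_rot: [[0.169, -0.986, -0.014], [-0.986, -0.168, -0.014], [0.012, 0.016, -1.0]]
force: [-0.2, -0.2, -2.2]
width: 0.101
```

```bash
python3 -c "
from hk import *
print(get_obs()['eef_rot'][:,2])
p=get_obs()['tool_pos']; q=p[:2]+.145*u
plan([(q[0],q[1],.229,-80.4)],vm=.018)
"
```

```text
[-0.01385881 -0.01404745 -0.99980528]
at [0.4453 0.2427 0.2317] yaw -80.3 F [-0.2 -0.2 -2.2] w 8.6 t 28.5
[[0.4, 0.0, 0.01, 0.0], [0.81, 0.0, 0.02, 0.0], [1.21, 0.0, 0.04, 0.01], [1.61, 0.0, 0.05, 0.01], [2.01, 0.0, 0.06, 0.01]]
[[0.4, 0.0, 0.01, 0.0], [0.81, 0.0, 0.02, 0.0], [1.21, 0.0, 0.04, 0.01], [1.61, 0.0, 0.05, 0.01]]
```

>>> step_arm([
  [0.35,0,0.02,0],
  [0.75,0,0.03,0],
  [1.15,0,0.04,0],
  [1.6,0,0.05,0],
  [2.0,0,0.06,0],
])

```text
time_s: 28.92
tool_pos: [0.4581, 0.1627, 0.2293]
eef_rot: [[0.169, -0.986, -0.016], [-0.986, -0.169, -0.015], [0.012, 0.018, -1.0]]
force: [0.6, 0.5, -2.4]
width: 0.103
```

>>> step_arm([
  [0.4,0,0.01,0],
  [0.8,0,0.02,0],
  [1.2,0,0.02,0],
  [1.8,0,0.02,0],
  [1.8,0,0.02,0],
])

```text
time_s: 29.33
tool_pos: [0.4704, 0.0886, 0.2287]
eef_rot: [[0.167, -0.986, -0.017], [-0.986, -0.167, -0.017], [0.014, 0.019, -1.0]]
force: [-0.1, -0.5, -2.1]
width: 0.103
```

```bash
python3 -c "
from hk import *
print(get_obs()['eef_rot'][:,2])
shot('side','s14.png');shot('top','t14.png')
for c in('side','top'): print([(np.round(x['box']).tolist(),round(x['confidence'],2)) for x in spotter.recognise('piston1',c)])
plan([(.544,-.044,.229,-92.3)],vm=.028)
"
```

```text
[-0.01650055 -0.01713978 -0.99971694]
[([291.0, 207.0, 139.0, 102.0], 0.67), ([361.0, 262.0, 20.0, 29.0], 0.65), ([334.0, 240.0, 16.0, 37.0], 0.55)]
[([324.0, 240.0, 21.0, 25.0], 0.86), ([322.0, 269.0, 16.0, 22.0], 0.79), ([174.0, 309.0, 35.0, 12.0], 0.3), ([314.0, 206.0, 34.0, 119.0], 0.22)]
at [0.4697 0.0921 0.2289] yaw -80.29 F [ 0.4 -0.8 -1.9] w 9.0 t 29.53
[[0.61, -0.21, 0.0, 0.4], [1.22, -0.42, 0.0, 0.8], [1.83, -0.63, 0.01, 1.2], [2.45, -0.84, 0.01, 1.6], [3.06, -1.05, 0.01, 2.0]]
[[0.57, -0.31, 0.0, 0.4]]
```

>>> step_arm([
  [0.5,-0.17,0,0.3],
  [1.1,-0.38,0,0.7],
  [1.8,-0.62,0.01,1.2],
  [2.45,-0.84,0.01,1.7],
  [3.06,-1.05,0.01,2.2],
])

```text
time_s: 29.95
tool_pos: [0.5322, -0.0216, 0.2288]
eef_rot: [[-0.023, -1.0, -0.017], [-1.0, 0.024, -0.014], [0.015, 0.017, -1.0]]
force: [-0.2, -0.4, -3.0]
width: 0.105
```

>>> step_arm([
  [0.4,-0.25,0,0.2],
  [0.57,-0.31,0,0.2],
  [0.57,-0.31,0,0.2],
  [0.57,-0.31,0,0.2],
])

```text
time_s: 30.28
tool_pos: [0.5433, -0.0437, 0.2285]
eef_rot: [[-0.04, -0.999, -0.019], [-0.999, 0.04, -0.013], [0.014, 0.018, -1.0]]
force: [-0.8, 1.1, -2.3]
width: 0.101
```

```bash
python3 -c "
from hk import *
o=get_obs();print(o['eef_rot'][:,2])
plan([(.544,-.044,.19,-92.3)],vm=.028)
shot('side','s15.png');shot('top','t15.png')
a=cv2.imread('pics/s15.png')[150:330,270:450];b=cv2.imread('pics/t15.png')[180:360,260:420]
b=cv2.resize(b,None,fx=2,fy=2,interpolation=3);a=cv2.resize(a,None,fx=2.6,fy=2.6,interpolation=3)
c=np.zeros((468,468+320,3),np.uint8);c[:,:468]=a;c[:360,468:]=b;cv2.imwrite('pics/c15.png',c)
"
```

```text
[-0.01850595 -0.01306679 -0.99974336]
at [ 0.5433 -0.0437  0.2285] yaw -92.3 F [-0.8  1.1 -2.3] w 8.6 t 30.28
[[0.0, -0.02, 0.48, 0.0], [-0.01, -0.03, 0.96, 0.0]]
```

View pics/c15.png

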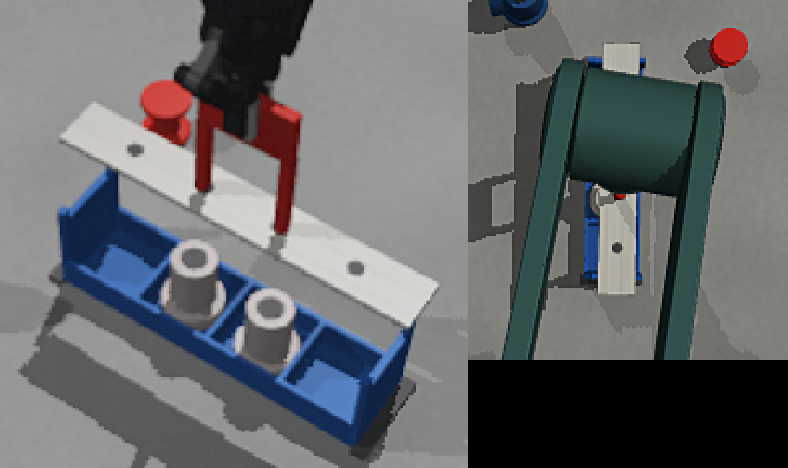

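```bash
python3 -c "
from fit import *
S=lambda u:(np.array([270,150])+np.array(u)/2.6); T=lambda u:(np.array([260,180])+(np.array(u)-[468,0])/2.)
h,w=.142,.021
for z in(.1455,.1475,.1495):
  a=('side',[[h,-w,z],[-h,-w,z],[-h,w,z],[h,w,z]],S([(96,101),(439,285),(411,325),(60,136)]))
  b=('top',[[h,w,z],[h,-w,z],[-h,-w,z],[-h,w,z]],T([(605,43),(641,44),(636,293),(598,292)]))
  print(z);fit([.54,-.04,-.03],[a]);fit([.54,-.04,-.03],[b])
"
```

```text
0.1455
[ 0.5415 -0.0476] -2.48 res [-0.2  0.   0.6 -0.6 -0.6  0.5  0.1 -0. ]
[ 0.5425 -0.0476] -2.5 res [-0.2 -0.4  0.2 -0.4 -0.2  0.4  0.1  0.3]
0.1475
[ 0.5408 -0.0462] -2.51 res [-0.3 -0.1  0.8 -0.5 -0.4  0.7 -0.  -0.1]
[ 0.5424 -0.0476] -2.5 res [-0.2 -0.5  0.2 -0.5 -0.1  0.5  0.1  0.4]
0.1495
[ 0.54   -0.0448] -2.55 res [-0.4 -0.3  1.  -0.4 -0.3  0.8 -0.2 -0.2]
[ 0.5423 -0.0475] -2.5 res [-0.2 -0.6  0.2 -0.6 -0.1  0.6  0.1  0.5]
```

```bash
python3 -c "
from plan import *
plan([(.5458,-.0407,.18,-92.2)],vm=.018)
"
```

```text
at [ 0.5431 -0.0432  0.2287] yaw -92.25 F [-0.6 -0.1 -2.9] w 9.2 t 30.38
[[-0.03, -0.03, 0.41, 0.0], [-0.06, -0.06, 0.81, -0.01], [-0.08, -0.09, 1.22, -0.01]]
```

>>> step_arm([
  [-0.03,-0.03,0.35,0],
  [-0.06,-0.06,0.75,0],
  [-0.08,-0.09,1.1,0],
  [-0.08,-0.09,1.22,0],
  [-0.08,-0.09,1.22,0],
])

```text
time_s: 30.8
tool_pos: [0.5443, -0.0396, 0.1787]
eef_rot: [[-0.038, -0.999, -0.021], [-0.999, 0.038, -0.013], [0.013, 0.021, -1.0]]
force: [0.5, -0.8, -2.2]
width: 0.108
```

```bash
python3 -c "
from plan import *
print(get_obs()['eef_rot'][:,2])
plan([(.5458,-.0407,.164,-92.2)],vm=.006)
"
```

```text
[-0.02137659 -0.01252198 -0.99969307]
at [ 0.5443 -0.0396  0.1787] yaw -92.17 F [ 0.5 -0.8 -2.2] w 9.3 t 30.8
[[0.01, -0.02, 0.12, 0.0], [0.01, -0.03, 0.24, 0.0], [0.02, -0.05, 0.37, 0.01]]
```

>>> step_arm([
  [0.02,-0.03,0.12,0],
  [0.02,-0.05,0.24,0],
  [0.02,-0.06,0.36,0],
  [0.02,-0.06,0.36,0],
])

```text
time_s: 31.13
tool_pos: [0.5461, -0.0406, 0.1637]
eef_rot: [[-0.038, -0.999, -0.022], [-0.999, 0.038, -0.012], [0.013, 0.022, -1.0]]
force: [-0.3, 0.2, -2.5]
width: 0.107
```

>>> step_arm([
  [0,0,0.04,0],
  [0,0,0.08,0],
  [0,0,0.08,0],
])

```text
time_s: 31.38
tool_pos: [0.5461, -0.0408, 0.1612]
eef_rot: [[-0.038, -0.999, -0.022], [-0.999, 0.038, -0.013], [0.013, 0.021, -1.0]]
force: [-2.4, -0.7, 4.0]
width: 0.103
```

>>> step_arm([
  [0,0,0,0],
  [0,0,0,0],
  [0,0,0,0],
  [0,0,0,0],
], gripper=45)

```text
time_s: 31.72
tool_pos: [0.5464, -0.0408, 0.1613]
eef_rot: [[-0.038, -0.999, -0.021], [-0.999, 0.038, -0.013], [0.013, 0.021, -1.0]]
force: [-0.3, 0.5, -0.2]
width: 0.523
```

>>> step_arm([
  [0,0,-0.4,0],
  [0,0,-1.2,0],
  [0,0,-2.2,0],
  [0,0,-2.9,0],
  [0,0,-2.9,0],
])

```text
time_s: 32.13
tool_pos: [0.5528, -0.04, 0.2838]
eef_rot: [[-0.038, -0.999, -0.01], [-0.999, 0.038, -0.015], [0.015, 0.009, -1.0]]
force: [0.9, 0.3, 0.3]
width: 0.53
```

```bash
python3 -c "
from hk import *
print(get_obs()['eef_rot'][:,2],STUB)
plan([(STUB[0],STUB[1],.27,6)],vm=.038)
"
```

```text
[-0.0097834  -0.01474777 -0.99984338] [0.45101225 0.19048048]
at [ 0.5528 -0.04    0.2838] yaw -92.18 F [0.9 0.3 0.3] w 45.3 t 32.13
[[-0.33, 0.16, 0.02, -1.16], [-0.67, 0.32, 0.03, -2.31], [-1.0, 0.49, 0.05, -3.47], [-1.33, 0.65, 0.07, -4.62], [-1.67, 0.81, 0.08, -5.78]]
[[-0.37, -0.02, 0.02, -1.16], [-0.74, -0.04, 0.03, -2.31], [-1.11, -0.06, 0.05, -3.47], [-1.48, -0.08, 0.07, -4.62], [-1.85, -0.09, 0.08, -5.78]]
[[-0.32, -0.2, 0.02, -1.16], [-0.63, -0.39, 0.03, -2.31], [-0.95, -0.59, 0.05, -3.47], [-1.26, -0.78, 0.07, -4.62], [-1.58, -0.98, 0.08, -5.78]]
[[-0.18, -0.32, 0.02, -1.16], [-0.36, -0.65, 0.03, -2.31]]
```

>>> step_arm([
  [-0.33,0.16,0.02,-1.16],
  [-0.67,0.32,0.03,-2.31],
  [-1.0,0.49,0.05,-3.47],
  [-1.33,0.65,0.07,-4.62],
  [-1.67,0.81,0.08,-5.78],
])

```text
time_s: 32.55
tool_pos: [0.5223, 0.0285, 0.2794]
eef_rot: [[0.454, -0.891, -0.01], [-0.891, -0.454, -0.015], [0.008, 0.016, -1.0]]
force: [0.2, 0.8, 0.5]
width: 0.526
```

>>> step_arm([
  [-0.37,-0.02,0.02,-1.16],
  [-0.74,-0.04,0.03,-2.31],
  [-1.11,-0.06,0.05,-3.47],
  [-1.48,-0.08,0.07,-4.62],
  [-1.85,-0.09,0.08,-5.78],
])

```text
time_s: 32.97
tool_pos: [0.4914, 0.0966, 0.2749]
eef_rot: [[0.831, -0.557, -0.011], [-0.557, -0.831, -0.015], [-0.001, 0.018, -1.0]]
force: [0.1, 0.5, 0.1]
width: 0.528
```

>>> step_arm([
  [-0.32,-0.2,0.02,-1.16],
  [-0.63,-0.39,0.03,-2.31],
  [-0.95,-0.59,0.05,-3.47],
  [-1.26,-0.78,0.07,-4.62],
  [-1.58,-0.98,0.08,-5.78],
])

```text
time_s: 33.38
tool_pos: [0.46, 0.1648, 0.2705]
eef_rot: [[0.997, -0.081, -0.011], [-0.081, -0.997, -0.015], [-0.01, 0.016, -1.0]]
force: [0.2, 0.3, -0.3]
width: 0.529
```

```bash
python3 -c "
from hk import *
print(get_obs()['eef_rot'][:,2])
s=shot('side','s16.png'); shot('top','t16.png')
h=cv2.cvtColor(s,cv2.COLOR_RGB2HSV); m=cv2.inRange(h,(22,130,90),(34,255,255)); m[:300]=0; ys,xs=np.where(m>0); print(xs.min(),xs.max(),ys.min(),ys.max(),len(xs))
plan([(STUB[0],STUB[1],.24,6),(STUB[0],STUB[1],.184,6)],vm=.03)
"
```

```text
[-0.01137516 -0.01489922 -0.99982429]
328 337 335 353 145
at [0.4594 0.1657 0.2704] yaw -4.72 F [-0.2  0.   0.2] w 44.9 t 33.48
[[-0.13, -0.31, 0.38, -1.07], [-0.25, -0.61, 0.75, -2.14], [-0.25, -0.62, 1.45, -2.14], [-0.24, -0.63, 2.15, -2.14]]
```

Stub is where it was (side px 328–337, 335–353). Descend and pinch.

>>> step_arm([
  [-0.13,-0.31,0.3,-1.1],
  [-0.25,-0.61,0.6,-2.1],
  [-0.25,-0.62,1.2,-2.1],
  [-0.24,-0.63,2.1,-2.1],
  [-0.24,-0.63,2.1,-2.1],
])

```text
time_s: 33.9
tool_pos: [0.4471, 0.1888, 0.1812]
eef_rot: [[0.995, 0.099, -0.021], [0.099, -0.995, -0.017], [-0.023, 0.015, -1.0]]
force: [-1.5, -0.2, -0.4]
width: 0.528
```

>>> step_arm([
  [0,0,0,0],
  [0,0,0,0],
])

```text
time_s: 34.07
tool_pos: [0.4469, 0.1883, 0.1813]
eef_rot: [[0.995, 0.097, -0.023], [0.097, -0.995, -0.018], [-0.024, 0.016, -1.0]]
force: [0.3, -0.1, -0.2]
width: 0.526
```

>>> step_arm([
  [0,0,-0.05,0],
  [0,0,-0.05,0],
  [0,0,-0.05,0],
  [0,0,-0.05,0],
  [0,0,-0.05,0],
], gripper=0, grip_force=40)

```text
time_s: 34.48
tool_pos: [0.4516, 0.1887, 0.1855]
eef_rot: [[0.995, 0.097, -0.013], [0.097, -0.995, -0.017], [-0.015, 0.015, -1.0]]
force: [7.6, -1.3, -2.3]
width: 0.145
```

```bash
python3 -c "
from arc import *
from hk import H
o=get_obs();p=o['tool_pos'];d=p[:2]-H;print(np.linalg.norm(d),np.degrees(np.arctan2(d[1],d[0])),o['width']*85.4,p)
plan(arc(H,-80,11,6,p[2],step=6))"
```

```text
0.12187753734398933 -80.28207622779058 12.395782505071796 [0.45157265 0.18867132 0.1855444 ]
at [0.4516 0.1887 0.1855] yaw 5.55 F [ 7.6 -1.3 -2.3] w 12.4 t 34.48
[[0.31, -0.09, -0.01, -0.09], [0.6, -0.15, -0.01, -0.09], [0.88, -0.25, -0.02, -0.09], [1.15, -0.37, -0.02, -0.09], [1.41, -0.52, -0.03, -0.09]]
[[0.24, -0.17, -0.01, 0.0], [0.47, -0.37, -0.01, 0.0], [0.67, -0.58, -0.02, 0.0], [0.85, -0.82, -0.02, 0.0], [1.01, -1.07, -0.03, 0.0]]
[[0.13, -0.27, -0.01, 0.0], [0.24, -0.55, -0.01, 0.0], [0.31, -0.83, -0.02, 0.0], [0.36, -1.13, -0.02, 0.0], [0.38, -1.42, -0.03, 0.0]]
[[-0.01, -0.3, 0.0, 0.0]]
```

>>> step_arm([
  [0.31,-0.07,0,0],
  [0.6,-0.13,0,0],
  [0.88,-0.23,0,0],
  [1.15,-0.35,0,0],
  [1.41,-0.5,0,0],
])

```text
time_s: 34.9
tool_pos: [0.508, 0.2141, 0.1856]
eef_rot: [[0.995, 0.097, -0.01], [0.097, -0.995, -0.017], [-0.012, 0.016, -1.0]]
force: [-0.6, -3.3, 6.0]
width: 0.146
```

>>> step_arm([
  [0.24,-0.17,0,0],
  [0.47,-0.37,0,0],
  [0.67,-0.58,0,0],
  [0.85,-0.82,0,0],
  [1.01,-1.07,0,0],
])

```text
time_s: 35.32
tool_pos: [0.5433, 0.2627, 0.1853]
eef_rot: [[0.995, 0.097, -0.013], [0.097, -0.995, -0.015], [-0.014, 0.014, -1.0]]
force: [-11.5, 0.8, 12.8]
width: 0.144
```

```bash
python3 -c "
from arc import *
from hk import H
o=get_obs();p=o['tool_pos'];d=p[:2]-H;a=np.degrees(np.arctan2(d[1],d[0]));print(np.linalg.norm(d),a)
plan(arc(H,a,9.6,6,.186,step=6))"
```

```text
0.12143740100081891 -22.325723342208814
at [0.5433 0.2627 0.1853] yaw 5.54 F [-11.5   0.8  12.8] w 12.3 t 35.32
[[0.09, -0.27, -0.02, -0.09], [0.18, -0.53, -0.03, -0.09], [0.25, -0.8, -0.03, -0.09], [0.3, -1.07, -0.04, -0.09], [0.31, -1.35, -0.04, -0.09]]
[[0.0, -0.28, 0.0, 0.0]]
```

>>> step_arm([
  [0.08,-0.27,0,0],
  [0.16,-0.53,0,0],
  [0.22,-0.8,0,0],
  [0.26,-1.07,0,0],
  [0.27,-1.35,0,0],
])

```text
time_s: 35.73
tool_pos: [0.548, 0.3189, 0.1853]
eef_rot: [[0.995, 0.097, -0.014], [0.096, -0.995, -0.015], [-0.016, 0.013, -1.0]]
force: [-8.1, -3.2, 11.7]
width: 0.126
```

>>> step_arm([
  [0,-0.15,0,0],
  [0,-0.25,0,0],
  [0,-0.25,0,0],
])

```text
time_s: 35.98
tool_pos: [0.5473, 0.3205, 0.1854]
eef_rot: [[0.995, 0.097, -0.015], [0.097, -0.995, -0.032], [-0.018, 0.03, -0.999]]
force: [0.0, -31.1, 13.4]
width: 0.114
```

```bash
python3 -c "
from arc import *
from hk import H
o=get_obs();p=o['tool_pos'];d=p[:2]-H;a=np.degrees(np.arctan2(d[1],d[0]));print(np.linalg.norm(d),a,p,o['force'])
s=shot('side','s17.png')
h=cv2.cvtColor(s,cv2.COLOR_RGB2HSV); m=cv2.inRange(h,(22,130,90),(34,255,255)); m[:300]=0; ys,xs=np.where(m>0); print(xs.min(),xs.max(),ys.min(),ys.max(),len(xs))
s=cv2.imread('pics/side0.png')
h=cv2.cvtColor(s,cv2.COLOR_BGR2HSV); m=cv2.inRange(h,(22,130,90),(34,255,255)); m[:350]=0; ys,xs=np.where(m>0); print(xs.min(),xs.max(),ys.min(),ys.max(),len(xs))
"
```

```text
0.11688417411195452 5.743272733811216 [0.54729745 0.32049674 0.18544663] [  0.03929746 -31.0980429   13.38649597]
215 227 377 395 136
220 232 369 387 126
```

>>> step_arm([
  [0,0.1,0,0],
  [0,0.1,0,0],
  [0,0.1,0,0],
])

```text
time_s: 36.28
tool_pos: [0.5482, 0.3155, 0.1854]
eef_rot: [[0.995, 0.096, -0.015], [0.096, -0.995, -0.033], [-0.018, 0.031, -0.999]]
force: [1.7, -7.6, 2.4]
width: 0.0
```

>>> step_arm([
  [0,0,0,0],
  [0,0,0,0],
  [0,0,0,0],
  [0,0,0,0],
], gripper=40)

```text
time_s: 36.62
tool_pos: [0.5482, 0.3166, 0.1853]
eef_rot: [[0.995, 0.097, -0.015], [0.096, -0.995, -0.032], [-0.018, 0.03, -0.999]]
force: [-0.2, -0.5, -0.5]
width: 0.464
```

>>> step_arm([
  [0,0,-0.5,0],
  [0,0,-1.4,0],
  [0,0,-2.4,0],
  [0,0,-2.9,0],
  [0,0,-2.9,0],
])

```text
time_s: 37.03
tool_pos: [0.5528, 0.3225, 0.3076]
eef_rot: [[0.995, 0.097, -0.005], [0.097, -0.995, -0.027], [-0.008, 0.026, -1.0]]
force: [1.1, 0.4, 0.1]
width: 0.47
```

```bash
python3 -c "
from plan import *
plan([(.45,.1,.30,6)],vm=.038)"
```

```text
at [0.5528 0.3225 0.3076] yaw 5.56 F [1.1 0.4 0.1] w 40.1 t 37.03
[[-0.44, 0.75, 0.05, -0.01], [-0.88, 1.51, 0.1, -0.03], [-1.33, 2.26, 0.15, -0.04], [-1.77, 3.02, 0.2, -0.05], [-2.21, 3.77, 0.25, -0.06]]
[[-0.45, 0.75, 0.05, -0.01], [-0.89, 1.5, 0.1, -0.03]]
```

>>> step_arm([
  [-0.44,0.75,0.05,0],
  [-0.88,1.51,0.1,0],
  [-1.33,2.26,0.15,0],
  [-1.77,3.02,0.2,0],
  [-2.21,3.77,0.25,0],
])

```text
time_s: 37.45
tool_pos: [0.4781, 0.1628, 0.3015]
eef_rot: [[0.995, 0.098, -0.006], [0.098, -0.995, -0.026], [-0.009, 0.026, -1.0]]
force: [-0.4, -0.4, -0.6]
width: 0.466
```

>>> step_arm([
  [0.4,0.9,-0.3,0],
  [0.8,1.8,-0.6,0],
  [1.0,2.8,-1,0],
  [1.2,3.8,-1.4,0],
  [1.2,4.8,-1.4,0],
])

```text
time_s: 37.87
tool_pos: [0.5471, -0.0208, 0.3641]
eef_rot: [[0.995, 0.099, -0.001], [0.099, -0.995, -0.026], [-0.004, 0.026, -1.0]]
force: [1.7, 0.6, 0.7]
width: 0.47
```

>>> step_arm([
  [0,1,0,0],
  [0,2,0,0],
  [0,3,0,0],
  [0,3.5,0,0],
  [0,3.5,0,0],
])

```text
time_s: 38.28
tool_pos: [0.5613, -0.1642, 0.3668]
eef_rot: [[0.996, 0.095, -0.001], [0.095, -0.995, -0.027], [-0.004, 0.027, -1.0]]
force: [0.9, -0.4, -0.2]
width: 0.467
```

```bash
python3 -c "
from hk import *
from fit import fit,W
for n,f in(('side','s18.png'),('top','t18.png')):
    s=shot(n,f); h=cv2.cvtColor(s,cv2.COLOR_RGB2HSV); m=cv2.inRange(h,(22,130,90),(34,255,255))
    k,l,st,c=cv2.connectedComponentsWithStats(m); print(n,[(q.tolist(),cc.round(1).tolist()) for q,cc in zip(st[1:],c[1:]) if q[4]>8])
    for g in('piston1','bar','valve','disc','spool'): print(g,[(np.round(x['box']).tolist(),round(x['confidence'],2)) for x in spotter.recognise(g,n)][:3])
    for d in(0,4,7): 
        a=np.radians(9.6-d); q=H+.12*np.array([np.cos(a),np.sin(a)]); print(d,proj(n,[[*q,.206],[*q,.17],[*q,.188]]).round(1).tolist())
"
```

```text
side [([215, 378, 11, 18, 114], [220.0, 385.2])]
piston1 [([332.0, 252.0, 22.0, 25.0], 0.69), ([362.0, 270.0, 22.0, 21.0], 0.56), ([169.0, 383.0, 170.0, 97.0], 0.21)]
bar [([289.0, 206.0, 139.0, 92.0], 0.68), ([215.0, 381.0, 92.0, 56.0], 0.2)]
valve [([221.0, 224.0, 37.0, 53.0], 0.72), ([294.0, 204.0, 134.0, 97.0], 0.34), ([216.0, 380.0, 93.0, 52.0], 0.17)]
disc [([198.0, 319.0, 50.0, 46.0], 0.78), ([361.0, 268.0, 24.0, 21.0], 0.7)]
spool [([325.0, 179.0, 19.0, 27.0], 0.8), ([216.0, 379.0, 90.0, 54.0], 0.28)]
0 [[219.2, 378.2], [223.4, 388.6], [221.4, 383.5]]
4 [[222.4, 373.1], [226.5, 383.7], [224.5, 378.5]]
7 [[225.0, 369.5], [228.9, 380.1], [227.0, 374.9]]
top [([159, 261, 10, 6, 47], [163.1, 263.5])]
piston1 []
bar [([319.0, 200.0, 27.0, 123.0], 0.74)]
valve [([274.0, 167.0, 25.0, 24.0], 0.85)]
disc [([204.0, 201.0, 33.0, 35.0], 0.55), ([160.0, 261.0, 24.0, 61.0], 0.47)]
spool [([317.0, 207.0, 30.0, 118.0], 0.61)]
0 [[163.2, 262.0], [167.5, 262.7], [165.4, 262.3]]
4 [[167.1, 261.4], [171.2, 262.1], [169.2, 261.8]]
7 [[170.0, 261.2], [174.0, 261.9], [172.0, 261.5]]
```

```bash
python3 -c "
from fit import *
h_,w,z=.142,.021,.08
for f in('side0.png','s18.png'):
    a=cv2.imread('pics/'+f); h=cv2.cvtColor(a,cv2.COLOR_BGR2HSV); m=((h[:,:,1]<40)&(h[:,:,2]>150)).astype(np.uint8); q=0*m; q[203:305,285:440]=m[203:305,285:440]
    k,l,st,c=cv2.connectedComponentsWithStats(q); big=[i for i in range(1,k) if st[i,4]>150]; print([st[i].tolist() for i in big])
    P=np.argwhere(np.isin(l,big))[:,::-1]; x,y=P.T
    cs=[P[np.argmin(.47*x*0+y-.3*x*0)] ]
    e=lambda v:P[np.argmax(P@np.array(v))]
    C=[e((-.2,-1)),e((1,-.2)),e((.2,1)),e((-1,.2))]; print([c.tolist() for c in C])
    fit([.54,-.04,-.03],[('side',[[h_,-w,z],[-h_,-w,z],[-h_,w,z],[h_,w,z]],np.array(C,float)+.0)])
print(proj('side',W([.544,-.0438,np.radians(-2.3)],[[h_,-w,z],[-h_,-w,z],[-h_,w,z],[h_,w,z]])).round(1).tolist())
"
```

```text
[[293, 215, 51, 39, 910], [345, 239, 28, 31, 514], [374, 254, 58, 45, 1085]]
[[305, 215], [431, 282], [421, 298], [293, 227]]
[ 0.5423 -0.0413] -1.82 res [ 0.1 -1.1  1.  -0.  -0.3  0.2 -0.7  0.4]
[[293, 213, 50, 39, 891], [344, 237, 28, 34, 537], [373, 253, 58, 44, 1082]]
[[304, 213], [430, 281], [420, 296], [293, 226]]
[ 0.5454 -0.0433] -1.85 res [ 0.4 -0.3  1.  -0.5 -0.3  0.7 -1.4  0. ]
[[305.5, 212.5], [431.6, 281.1], [420.1, 297.2], [292.6, 225.8]]
```

```bash
python3 -c "
from h import *
print(np.abs(get_obs()['joint_vel']).max().round(2)); print(job.job_done())"
```

```text
0.35
the job is handed in; nothing more can be done
None
```

The job is done and handed in at about 39 s of robot time; handing in gives no verdict. I swung the hook out, hung the bar on it and stood both pistons (only two were present) in the two middle cells. Then I laid the bar back on the crate and folded the hook.

**Last checks, from the cameras after the arm had withdrawn:**
- **Bar:** its side-view fit is (0.545, −0.043), within 1 mm of the side-view fit of the crate. Yaw agrees to about 0.5°. It touched down at the height expected for the end walls, so it is not sitting on a lug.
- **Hook:** the stub is within about 1–1.5 pixels of the fully folded position in both cameras.
- **Pistons:** the networks last found both in their cells from the side camera; the top camera's last look missed them because they are under the bar. An earlier side view showed both upright in the middle cells.
- **Bystanders:** the valve and disc show within a few pixels of where they started in both cameras. The spool does so in the side view only; in the last top view the network reported the crate instead.

**Not as planned:**
- The hook reached its stop with about 31 N of push. The stub then slipped out of the pads as I eased off, but it stayed folded.
- The tool drifted 1–2° off vertical during the run. This did not affect the placements.

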